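# Ready the inclined plane for a run

### The arm

A 6-joint arm with a two-finger parallel gripper is mounted at the origin on the work surface. World frame = base frame: x ahead of the robot, y to its left, z up, the work surface at z = 0. Lengths are in mm, angles in rad, forces in N, time in s.
With the tool pointing down it reaches from about 275 to 750 mm from the base axis. Payload 10.2 kg.
Tool frame: the origin (TCP) lies midway between the tips of the shut fingers; the grasp point (between the pads) lies 19 mm behind it (ctrl.hold_point_z is the distance from the TCP to the grasp point, in mm); z points along the fingers, y is the direction in which the jaws open and shut (so a half turn about z gives the same grasp; the last joint's range is limited). The gripper opens to 85 mm and grips with 20 to 120 N. Pads are 22 mm wide; open, the fingers measure 114 mm over their backs; the gripper's body (76 mm by 85 mm) begins 54 mm behind the grasp point. The pads swing forward as they close: fully open they stand 13 mm farther back than shut.
Start: joints at [-1.446, 0.313, 1.498, -0, 1.331, -0.223], TCP at [178.923, -493.576, 231.294] pointing down, gripper open.
Joint ranges: [-2.94, 2.94], [-0.97, 2.17], [0.19, 2.56], [-1.23, 4.37], [0.02, 3.11], [-2.88, 2.88]. Speed limits (rad/s): [2.39, 2.39, 3.01, 3.14, 3.14, 3.14].

### API

Orientations are given as a unit quaternion [w, x, y, z].
In Python, from rig import ctrl, capture, get_calibration, ticket, search_frame, outline_of gives the robot as it stands. The module is installed in compiled form; this text tells all that it offers.
- The arm moves only by the tool servo_tool, never from a script. Its argument "motion" is a list of rows, each an object with "dr": the turn, a rotation vector about the tool's x, y, z in units of 10 degrees (1.0 is 10 degrees), a list of three; "delta_pos": the shift along the tool's x, y, z in units of 50 mm (1.0 is 50 mm), a list of three; "hand": the opening, from 0 (shut) to 1 (fully open). In form: [{"dr": [ax, ay, az], "delta_pos": [x, y, z], "hand": hand}, ...]. A call has 1 to 20 rows; each row shifts and turns the pose as measured when the row begins, along the tool's axes as they then stand; what a row does not reach is not made up. A row lasts 1/8 s, in which the tool goes at most 62.5 mm and 10.7 degrees, less where a joint would pass 70% of its speed; a pose out of reach is approached as far as the arm can. A call is refused whole if a number of a shift passes 1 or a number of a turn 1, either way. A call with a gripper value outside its range is refused whole. The fingers move at their own pace and stop on an object; "squeeze" is the grip in N (left out, the last holds). Time passes only in rows, so rows that do not move let the fingers close. It gives the time, the measured TCP pose, the force and the opening at its end, in the units of the state.
- ctrl.sense(): the state, without advancing time (a new reading comes with each control period).
- capture(name): name is "scene" or "top" or "wrist"; returns (picture, depth): 400x640x3 uint8, red, green, blue; 400x640 float32, mm along the optical axis (not along the pixel's ray), 0 where there is no reading.
- get_calibration(name): a dict with "camera_matrix" (3x3 intrinsics, pixels), "T" (4x4, takes a point from camera to world coordinates). Camera axes: x right, y down, z forward; pixel columns grow to the right and rows downward; lengths in mm; the calibration is good to about 2 mm. A picture is of the moment at which its call begins: read the wrist's pose just before it. get_calibration takes no time and is no camera call; for the wrist camera it gives the pose at the moment of the call.
- ticket.finish_job(): hands the job in, once; it reports no verdict.
Trained networks look in the newest picture that a camera, given by its name, has taken for a name from the list of things; names that differ only in an ending like _2 or _b are one class to them, and where a whole thing is asked for, a point or a joint stands for the part that bears it (a point fixed in the world has none). Each returns a list of dicts, best first, with "score" (0 to 1); they miss things now and then, are a little off and sometimes report something else, mostly with a low value. They report only what shows in the picture. A call takes as long as a camera call. They do not tell look-alikes from the thing itself.
- search_frame(camera, label): "bbox" ([left, top, right, bottom] in pixels, round what is visible of it).
- outline_of(camera, label): "pixels" (400x640 bool, what is visible of it) and "bbox" ([left, top, right, bottom] in pixels, round what is visible of it).
The state is a dict: "time_s": time; "joints": joint angles; "dq": joint speeds; "tau": joint torques, N m; "eef_pos": TCP position; "ee_rot": TCP orientation; "force": force on the tool from outside, world axes, zero at the start; "wrist_torque": the same for the moment, N m; "grip_width": opening from 0.0 (shut) to 1.0 (fully open).
Only numpy, scipy, OpenCV 4.12 (cv2) and the standard library are available. Lean on these libraries where they do the work, as an engineer would, in place of code of your own. Each camera call takes 0.05 s, during which the arm holds its last target.

### The job

Get the inclined plane ready for a friction run: first stand the larger of the two knobbed steel weights in the sled's tray while the sled is still in the level bay, then push the loaded sled up the ramp, without lifting it off the track, until its nose rests against the top stop. Then slide the bolt fully across behind the sled and let everything go, leaving the other things on the bench where they are.

Things in the scene. Friction and masses are not known exactly. Their poses are not given: they have to be found in the camera images.
- track: The inclined-plane track, fixed to the bench: plywood deck 110 mm wide between two wooden side rails (channel 90 mm clear, rails 18 mm high above the deck). Origin on the bench under the middle of the track's length; x runs along the track, up the ramp; y to its left; z up. From x = -165 to -10 mm the deck is a level bay, 12 mm above the bench, open at its low end; at x = -10 mm it turns into a ramp that rises at 8 degrees (0.14 rad) for 185 mm up to the stop.
- stop_face (a point): Point on the face of the wooden top stop (110 mm wide, stands about 50 mm above the ramp), on the track's centre line, where that face meets the ramp surface: x = 173 mm, y = 0, z = 38 mm in the track's frame. Axes as the track's.
- sled_center (a point): Wooden sled, a shallow tray 110 mm long, 80 mm wide, standing loose in the level bay between the rails (5 mm play each side). Point at its centre, 22 mm above its underside. x towards its nose (uphill), z up from its floor. Its rear board is the full 80 mm wide, 10 mm thick and 44 mm high above the underside; its rear face is 55 mm behind this point. Mass about 0.25 kg. Wood on plywood: it stays on the ramp when let go.
- sled_nose (a point): Middle of the sled's lower front edge, 55 mm ahead of and 22 mm below sled_center; axes as the sled's. It touches the stop face when the sled is home.
- sled_tray (a point): Middle of the floor of the sled's tray, 12 mm above the underside and 2 mm ahead of sled_center; axes as the sled's. The tray is 94 mm by 68 mm inside, with an 8 mm rim on three sides and the rear board behind.
- big_weight_center (a point): The larger loose steel weight, standing upright: a disc 54 mm in diameter and 30 mm high, tapering to a neck, with a round knob on top, 26 mm in diameter, from 43 to 62 mm above its foot. Point on its axis, 31 mm above its foot. About 0.55 kg.
- small_weight_center (a point): The smaller loose steel weight, same shape and height (62 mm, knob 26 mm) but its disc is only 34 mm in diameter. Point on its axis 31 mm above its foot. Not wanted: leave it. The two weights stand one on each side of the bench, either way round.
- bolt (a joint): Travel of the steel slide bolt on the track's left (+y) side, in m: near 0 = drawn back, clear of the channel; 0.056 = fully across (end stop). It moves along the track's -y with about 1.5 N of friction and stays where left. Bar 12 x 12 mm, 20 to 32 mm above the ramp; across, it passes 5 mm behind the rear board of a sled that is home; a sled not home blocks it.
- bolt_handle (a point): On the axis of the bolt's black upright round handle, 16 mm in diameter, 16 mm below its top, 18 mm above the bar's top. It leans 8 degrees with the ramp, its top towards the ramp's foot. Free all round but for the bolt's guide (50 mm long, top 39 mm above the ramp), 9 mm from the handle's axis when the bolt is across. x uphill along the ramp, y as the track's y.
- beaker_center (a point): Glass beaker, 74 mm across, 95 mm high; point half-way up. Leave alone.
- jar_center (a point): Amber jar with black cap, 64 mm across, 85 mm high; point half-way up. Leave alone.
- slide_box_center (a point): Wooden slide box 100 x 80 x 34 mm; point at its centre. Leave alone.
- stopwatch_center (a point): Black round stopwatch 60 mm across, 14 mm thick; point at its centre. Leave alone.
- spare_block_center (a point): Flat dark wooden block 140 x 50 x 18 mm; point at its centre. Leave alone.
- dish_center (a point): Shallow glass dish 90 mm across, 18 mm high; point at its centre. Leave alone.
There are look-alikes about, which are no part of the job. What is shaped like the part that bears big_weight_center but turquoise is not meant.

How it is judged (in metres and radians):
On the way, in this order (a step that is already met when the one before it is completed fails the run):
1. the larger weight stands in the sled's tray, released, with the sled still in the level bay (z of big_weight_center in the frame of sled_tray between 0.027 and 0.035 m and angle between the z axis of big_weight_center and the z axis of sled_tray, either way round below 0.1 rad and horizontal distance between big_weight_center and sled_tray below 0.035 m and x of sled_center in the frame of track below -0.05 m and contact force between the fingers and big_weight below 0.1 N), for 0.2 s.
2. the loaded sled rests against the top stop, the bolt not yet across (x of sled_nose in the frame of track between 0.1697 and 0.1772 m and distance between sled_nose and stop_face below 0.012 m and angle between the z axis of sled_center and the z axis of track, either way round between 0.09 and 0.2 rad and z of big_weight_center in the frame of sled_tray between 0.027 and 0.035 m and angle between the z axis of big_weight_center and the z axis of sled_tray, either way round below 0.1 rad and horizontal distance between big_weight_center and sled_tray below 0.035 m and value of joint bolt below 0.03 m), for 0.2 s.
At the end, for the whole second after the job is handed in: The sled is on the ramp with its nose within 3.5 mm of the top stop, the larger weight stands upright on the floor of its tray, the bolt is at least 48 of its 56 mm across, and everything is at rest and released (x of sled_nose in the frame of track between 0.1697 and 0.1772 m and distance between sled_nose and stop_face below 0.012 m and angle between the z axis of sled_center and the z axis of track, either way round between 0.09 and 0.2 rad and z of big_weight_center in the frame of sled_tray between 0.027 and 0.035 m and angle between the z axis of big_weight_center and the z axis of sled_tray, either way round below 0.1 rad and horizontal distance between big_weight_center and sled_tray below 0.035 m and value of joint bolt above 0.048 m and linear speed of each of sled, big_weight below 0.01 m/s); the robot touches nothing.
It fails at once if the sled is lifted off the track (more than about 20 mm) (z of sled_center in the frame of track above 0.072 m or (x of sled_center in the frame of track below -0.03 m and z of sled_center in the frame of track above 0.064 m)).
It fails at once if the smaller weight or another bystander is moved more than 30 mm (distance of any of small_weight_center, beaker_center, jar_center, slide_box_center, stopwatch_center, spare_block_center, dish_center from where it was at the start of the episode above 0.03 m).
It also fails if it takes over 67 s, if anything falls off the work surface, if the arm or the gripper's body presses on something with over 40 N, if the wrist force passes 120 N, or if a joint passes its speed limit or range.

## Working session

There is one attempt and no reset: what is moved stays moved. The work goes in short steps, Python scripts to look and compute and a tool call to move; the robot and the scene stay as the last step left them, time stands still between calls to the robot, and variables do not carry over. Pictures are saved under pics/ and viewed, and the job is handed in when it is done.

Besides the shell and the picture viewer there is one more tool, called as a command line: name --argument value ..., lists and objects as JSON in quotes. servo_tool: Moves the arm, as the interface text tells. Its arguments: {"type":"object","properties":{"motion":{"type":"array"},"squeeze":{"type":"number"}},"required":["motion"]}

```bash
mkdir -p pics; cat > h.py <<'E'
from rig import ctrl, capture, get_calibration, ticket, search_frame, outline_of
import numpy as np, cv2
from scipy.spatial.transform import Rotation as R
def save(n,im): cv2.imwrite('pics/'+n+'.png',im[:,:,::-1])
def cloud(cam,d):
    c=get_calibration(cam);K=np.array(c['camera_matrix']);T=np.array(c['T'])
    v,u=np.mgrid[0:d.shape[0],0:d.shape[1]]
    P=np.stack([(u-K[0,2])*d/K[0,0],(v-K[1,2])*d/K[1,1],d],-1)
    return P@T[:3,:3].T+T[:3,3]
E
python3 - <<'E'
from h import *
for n in ['top','scene']:
    im,d=capture(n); save(n+'0',im); np.save(n+'_d.npy',d); np.save(n+'_P.npy',cloud(n,d))
    for l in ['track','sled_center','big_weight_center','small_weight_center','bolt_handle','bolt','beaker_center','jar_center','slide_box_center','stopwatch_center','spare_block_center','dish_center']:
        r=search_frame(n,l)
        print(n,l,[(round(x['score'],2),[int(b) for b in x['bbox']]) for x in r[:3]])
print(ctrl.sense())
E
```

```text
top track [(0.74, [245, 141, 374, 220]), (0.43, [474, 144, 509, 175])]
top sled_center [(0.6, [328, 151, 372, 184])]
top big_weight_center [(0.81, [182, 186, 202, 210]), (0.68, [147, 177, 168, 198]), (0.67, [213, 198, 230, 219])]
top small_weight_center [(0.69, [459, 202, 479, 215]), (0.52, [182, 188, 200, 211])]
top bolt_handle []
top bolt [(0.47, [298, 193, 304, 221])]
top beaker_center [(0.63, [461, 200, 480, 214]), (0.57, [186, 130, 221, 161])]
top jar_center [(0.87, [474, 144, 510, 175])]
top slide_box_center [(0.96, [282, 92, 321, 134]), (0.64, [332, 151, 375, 183])]
top stopwatch_center [(0.76, [415, 259, 440, 281])]
top spare_block_center [(0.54, [244, 143, 374, 218])]
top dish_center [(0.83, [196, 265, 231, 294])]
scene track [(0.57, [277, 164, 392, 270])]
scene sled_center [(0.64, [286, 222, 331, 260])]
scene big_weight_center [(0.71, [420, 135, 438, 156]), (0.67, [370, 150, 380, 169]), (0.49, [389, 145, 408, 163])]
scene small_weight_center [(0.53, [170, 262, 187, 286])]
scene bolt_handle [(0.52, [312, 172, 338, 197])]
scene bolt [(0.43, [315, 175, 336, 199]), (0.28, [280,
[... 335 characters left out ...]
, [324, 127, 354, 142])]
{'time_s': 1.3, 'joints': array([-1.44639554e+00,  3.12907472e-01,  1.49770676e+00,  3.59955572e-05,
        1.33100355e+00, -2.23428556e-01]), 'dq': array([ 0.00220917, -0.00084321, -0.00023681,  0.00050917, -0.00099829,
       -0.00091199]), 'tau': array([-2.16993885e-04, -4.12170625e+01, -2.59898221e+01, -2.02804854e-04,
        5.27119446e-04,  9.42970182e-07]), 'eef_pos': array([ 178.93408385, -493.57110383,  231.28780219]), 'ee_rot': array([-1.16835021e-05,  9.84915663e-01,  1.73035075e-01,  1.80831795e-05]), 'force': array([-0.34994673, -1.52009456, -0.25297302]), 'wrist_torque': array([-0.0291882 ,  0.01308654,  0.01409838]), 'grip_width': 1.0025323174160303}
```

```bash
python3 - <<'E'
import cv2
a=cv2.imread('pics/top0.png')[60:320,120:540]; cv2.imwrite('pics/top0c.png',cv2.resize(a,(800,495),interpolation=cv2.INTER_CUBIC))
a=cv2.imread('pics/scene0.png')[100:360,140:460]; cv2.imwrite('pics/scene0c.png',cv2.resize(a,(736,598),interpolation=cv2.INTER_CUBIC))
E
```

```text
(no output)
```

View pics/top0c.png

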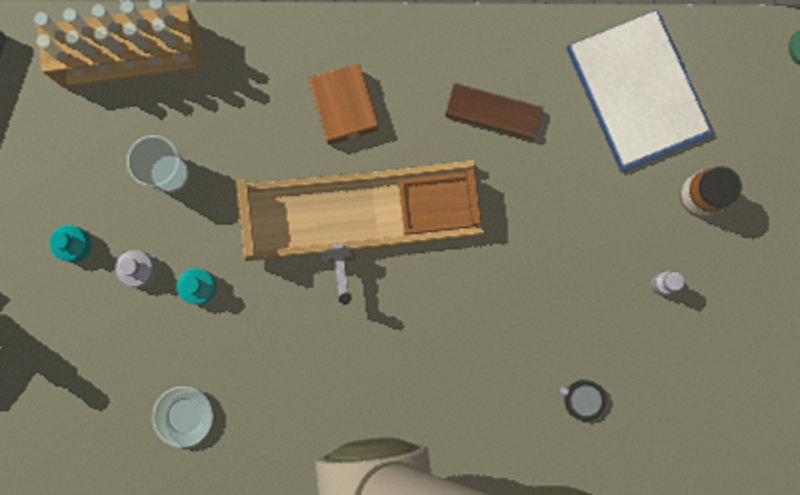

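View pics/scene0c.png

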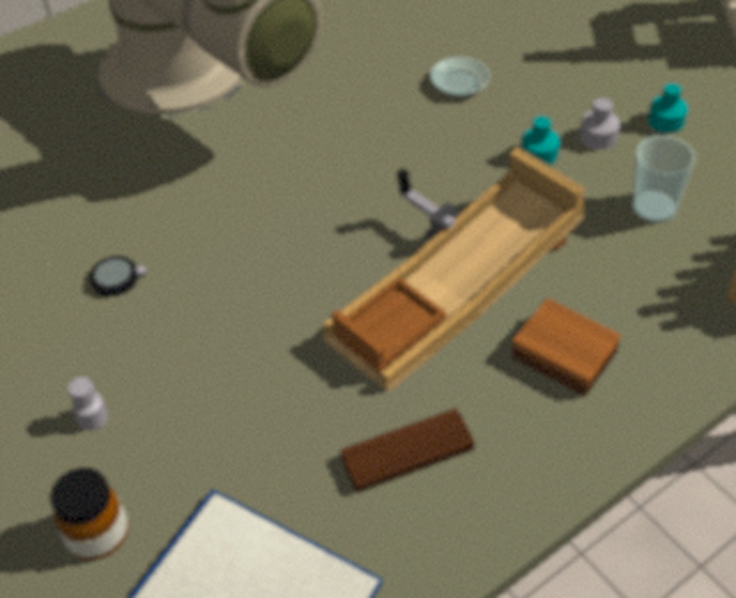

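Top view: the grey big weight is at about (190,200), between two turquoise look-alikes. The small weight is at (470,208) and the sled at (350,167), and the ramp rises to the left of the image. The bolt handle is at (301,217). Next I'll measure positions.

```bash
python3 - <<'E'
from h import *
P=np.load('top_P.npy'); im=cv2.imread('pics/top0.png')
def at(u,v): return P[v,u].round(0)
for n,(u,v) in dict(big=(190,200),tq1=(157,187),tq2=(222,210),small=(470,208),handle=(301,217),sledc=(350,167),nw=(245,157)).items(): print(n,at(u,v))
# crop height analysis around knobs
x,y,z=P[...,0],P[...,1],P[...,2]
for n,(u,v) in dict(big=(190,198),tq1=(157,187),tq2=(222,210),small=(470,208)).items():
    m=np.zeros(z.shape,bool); m[v-18:v+18,u-18:u+18]=1
    k=m&(z>53)&(z<75); 
    print(n,'knob',k.sum(),P[k].mean(0).round(1), 'disc', P[m&(z>22)&(z<36)].mean(0).round(1),(m&(z>22)&(z<36)).sum(),'max',z[m].max())
# track rails: pixels z map
m=np.zeros(z.shape,bool); m[135:225,235:385]=1
pts=P[m&(z>8)&(z<120)]
rect=cv2.minAreaRect(pts[:,:2].astype(np.float32)); print(rect)
print(np.array(get_calibration('top')['T']).round(3))
E
```

```text
big [526. 384.  62.]
tq1 [563. 481.  48.]
tq2 [500. 295.  63.]
small [ 514. -380.   62.]
handle [483.  77.  88.]
sledc [629. -56.  23.]
nw [643. 231.  89.]
big knob 78 [528.1 392.3  61.8] disc [526.7 388.5  31. ] 197 max 1261.2978278089054
tq1 knob 77 [564.5 492.5  61.7] disc [562.8 487.3  30.9] 197 max 1261.2978278089054
tq2 knob 75 [503.  301.3  62.3] disc [502.2 298.7  30.9] 195 max 1261.2978278089054
small knob 81 [ 516.5 -389.6   61.6] disc [ 515.1 -383.3   30.6] 54 max 1261.2978278089054
((604.0579833984375, 76.68379974365234), (251.263671875, 392.677490234375), 3.8012197017669678)
[[ 1.300000e-02 -9.960000e-01  8.400000e-02  4.329020e+02]
 [-1.000000e+00 -1.200000e-02  1.400000e-02  1.495500e+01]
 [-1.300000e-02 -8.400000e-02 -9.960000e-01  1.261298e+03]
 [ 0.000000e+00  0.000000e+00  0.000000e+00  1.000000e+00]]
```

```bash
python3 - <<'E'
from h import *
P=np.load('top_P.npy'); im=cv2.imread('pics/top0.png')
z=P[...,2]
m=np.zeros(z.shape,bool); m[135:225,235:385]=1
# exclude box area: v<140 region
pts=P[m&(z>6)&(z<120)]
# rail edge: for each world-y bin, min / max world x among track-ish points
ys=np.arange(-110,240,10); lo=[];hi=[]
for y in ys:
    s=pts[(abs(pts[:,1]-y)<5)]
    if len(s)<5: print(y,len(s)); continue
    c=s[(s[:,0]>520)&(s[:,0]<720)]
    print(y,len(c),c[:,0].min().round(0),c[:,0].max().round(0), 'zmax',c[:,2].max().round(0),'zmed',np.median(c[:,2]).round(0))
m2=m&(z>70); q=P[m2]; q=q[q[:,1]>180]; print('stop',cv2.minAreaRect(q[:,:2].astype(np.float32)),len(q),q.min(0),q.max(0))
h=P[m&(z>60)]; h=h[(h[:,0]<530)]; print('handle',h.round(0)[:40])
E
```

```text
-110 85 531.0 695.0 zmax 62.0 zmed 54.0
-100 183 583.0 694.0 zmax 62.0 zmed 31.0
-90 126 523.0 692.0 zmax 35.0 zmed 25.0
-80 155 581.0 691.0 zmax 35.0 zmed 26.0
-70 126 539.0 691.0 zmax 35.0 zmed 26.0
-60 157 578.0 688.0 zmax 36.0 zmed 26.0
-50 126 554.0 696.0 zmax 37.0 zmed 25.0
-40 154 539.0 685.0 zmax 37.0 zmed 26.0
-30 134 574.0 685.0 zmax 35.0 zmed 25.0
-20 144 573.0 685.0 zmax 36.0 zmed 26.0
-10 138 550.0 683.0 zmax 38.0 zmed 27.0
0 142 570.0 689.0 zmax 37.0 zmed 22.0
10 145 567.0 678.0 zmax 37.0 zmed 13.0
20 132 568.0 709.0 zmax 34.0 zmed 13.0
30 147 538.0 712.0 zmax 35.0 zmed 13.0
40 136 564.0 676.0 zmax 39.0 zmed 14.0
50 150 535.0 700.0 zmax 39.0 zmed 14.0
60 131 562.0 712.0 zmax 41.0 zmed 17.0
70 173 547.0 672.0 zmax 61.0 zmed 18.0
80 154 522.0 706.0 zmax 63.0 zmed 20.0
90 201 523.0 718.0 zmax 64.0 zmed 22.0
100 149 541.0 668.0 zmax 65.0 zmed 23.0
110 167 540.0 667.0 zmax 47.0 zmed 24.0
120 141 552.0 665.0 zmax 46.0 zmed 25.0
130 144 526.0 708.0 zmax 47.0 zmed 26.0
140 153 552.0 699.0 zmax 52.0 zmed 27.0
150 141 543.0 660.0 zmax 52.0 zmed 29.0
160 152 549.0 660.0 zmax 53.0 
[... 626 characters left out ...]
1261.]
 [ 433.   15. 1261.]
 [ 433.   15. 1261.]
 [ 433.   15. 1261.]
 [ 433.   15. 1261.]
 [ 433.   15. 1261.]
 [ 433.   15. 1261.]
 [ 433.   15. 1261.]
 [ 433.   15. 1261.]
 [ 433.   15. 1261.]
 [ 433.   15. 1261.]
 [ 433.   15. 1261.]
 [ 433.   15. 1261.]
 [ 433.   15. 1261.]
 [ 433.   15. 1261.]
 [ 433.   15. 1261.]
 [ 433.   15. 1261.]
 [ 433.   15. 1261.]
 [ 433.   15. 1261.]
 [ 433.   15. 1261.]
 [ 433.   15. 1261.]
 [ 433.   15. 1261.]
 [ 433.   15. 1261.]
 [ 433.   15. 1261.]
 [ 433.   15. 1261.]
 [ 433.   15. 1261.]
 [ 433.   15. 1261.]
 [ 433.   15. 1261.]
 [ 433.   15. 1261.]
 [ 433.   15. 1261.]
 [ 433.   15. 1261.]
 [ 433.   15. 1261.]
 [ 433.   15. 1261.]
 [ 433.   15. 1261.]]
```

```bash
python3 - <<'E'
from h import *
P=np.load('top_P.npy'); im=cv2.imread('pics/top0.png')
# orthographic render 1px=1mm? top view res ~2.3mm; show corners zoomed
a=cv2.resize(im[130:230,230:390],(800,500),interpolation=cv2.INTER_CUBIC); cv2.imwrite('pics/track.png',a)
E
```

```text
(no output)
```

View pics/track.png

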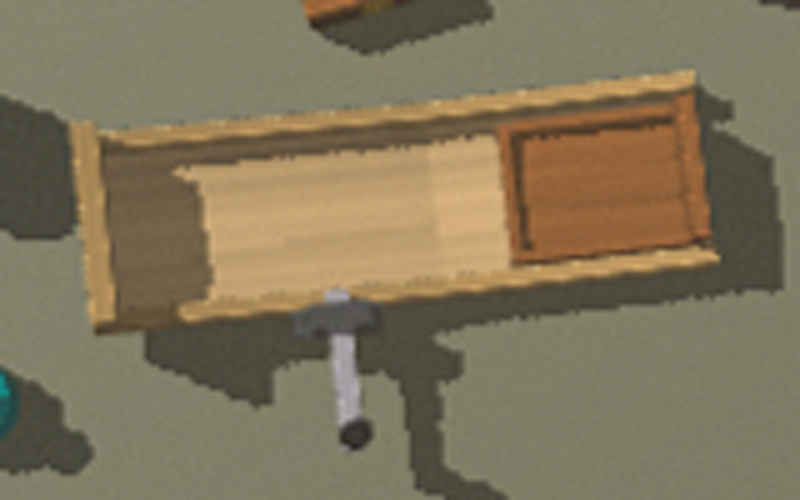

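```bash
cat >> h.py <<'E'
def ray(cam,u,v,zz):
    c=get_calibration(cam);K=np.array(c['camera_matrix']);T=np.array(c['T'])
    d=T[:3,:3]@np.array([(u-K[0,2])/K[0,0],(v-K[1,2])/K[1,1],1.]); o=T[:3,3]
    return o+d*(zz-o[2])/d[2]
E
python3 - <<'E'
from h import *
def q(a,b,z): print((a,b),z,ray('top',230+a/5-.4,130+b/5-.4,z).round(1))
q(695,72,30);q(718,255,30);q(695,92,30); q(718,263,30)
q(356,430,86); q(345,352,47)
q(72,122,87);q(100,125,87);q(95,330,87);q(112,325,87)
print('sled');q(502,125,32);q(515,262,32);q(692,97,56);q(710,240,56)
E
```

```text
(695, 72) 30 [ 694.2 -107.8   30. ]
(718, 255) 30 [ 590.1 -121.1   30. ]
(695, 92) 30 [ 682.7 -107.8   30. ]
(718, 263) 30 [ 585.5 -121.1   30. ]
(356, 430) 86 [486.5  77.8  86. ]
(345, 352) 47 [531.4  86.7  47. ]
(72, 122) 87 [651.1 234.2  87. ]
(100, 125) 87 [649.6 219.   87. ]
(95, 330) 87 [538.3 218.7  87. ]
(112, 325) 87 [541.1 209.6  87. ]
sled
(502, 125) 32 [662.3   1.1  32. ]
(515, 262) 32 [584.5  -7.1  32. ]
(692, 97) 56 [ 674.6 -103.6   56. ]
(710, 240) 56 [ 595.  -113.8   56. ]
```

```bash
cat >> h.py <<'E'
import json
def yaw(q):
    x=R.from_quat([q[1],q[2],q[3],q[0]]).apply([1,0,0]); return np.arctan2(x[1],x[0])
def plan(tx,ty,tz,tpsi,n,hand,p0=None,psi0=None):
    s=ctrl.sense(); p=np.array(s['eef_pos']) if p0 is None else np.array(p0); psi=yaw(s['ee_rot']) if psi0 is None else psi0
    d=(np.array([tx,ty,tz])-p)/n; dp=((tpsi-psi+np.pi)%(2*np.pi)-np.pi)/n
    rows=[]
    for i in range(n):
        c,sn=np.cos(psi),np.sin(psi)
        rows.append({"dr":[0,0,round(-np.degrees(dp)/10,2)],"delta_pos":[round((c*d[0]+sn*d[1])/50,2),round((sn*d[0]-c*d[1])/50,2),round(-d[2]/50,2)],"hand":hand})
        psi+=dp
    print(json.dumps(rows)); return rows
def st():
    s=ctrl.sense(); print('t',round(s['time_s'],2),'p',s['eef_pos'].round(1),'psi',round(yaw(s['ee_rot']),3),'tilt z',R.from_quat(np.roll(s['ee_rot'],-1)).apply([0,0,1]).round(3),'F',s['force'].round(1),'g',round(s['grip_width'],3),'q',s['joints'].round(2))
E
python3 -c "
from h import *
st(); plan(522,385,180,1.5,20,1)"
```

```text
t 1.3 p [ 178.9 -493.6  231.3] psi 0.348 tilt z [ 0.  0. -1.] F [-0.3 -1.5 -0.3] g 1.003 q [-1.45  0.31  1.5   0.    1.33 -0.22]
[{"dr": [0, 0, -0.33], "delta_pos": [0.62, -0.71, 0.05], "hand": 1}, {"dr": [0, 0, -0.33], "delta_pos": [0.66, -0.67, 0.05], "hand": 1}, {"dr": [0, 0, -0.33], "delta_pos": [0.7, -0.63, 0.05], "hand": 1}, {"dr": [0, 0, -0.33], "delta_pos": [0.73, -0.59, 0.05], "hand": 1}, {"dr": [0, 0, -0.33], "delta_pos": [0.77, -0.55, 0.05], "hand": 1}, {"dr": [0, 0, -0.33], "delta_pos": [0.8, -0.5, 0.05], "hand": 1}, {"dr": [0, 0, -0.33], "delta_pos": [0.83, -0.46, 0.05], "hand": 1}, {"dr": [0, 0, -0.33], "delta_pos": [0.85, -0.41, 0.05], "hand": 1}, {"dr": [0, 0, -0.33], "delta_pos": [0.87, -0.36, 0.05], "hand": 1}, {"dr": [0, 0, -0.33], "delta_pos": [0.89, -0.31, 0.05], "hand": 1}, {"dr": [0, 0, -0.33], "delta_pos": [0.91, -0.26, 0.05], "hand": 1}, {"dr": [0, 0, -0.33], "delta_pos": [0.92, -0.2, 0.05], "hand": 1}, {"dr": [0, 0, -0.33], "delta_pos": [0.93, -0.15, 0.05], "hand": 1}, {"dr": [0, 0, -0.33], "delta_pos": [0.94, -0.1, 0.05], "hand": 1}, {"dr": [0, 0, -0.33], "delta_pos": [0.94, -0.04, 0.05], "hand": 1}, {"dr": [0, 0, -0.33], "delta_pos": [0.94, 0.01, 0.05], "hand": 1}, {"dr": [0, 0, -0.33], "delta_pos": [0.94, 0.07, 0.05], "hand": 1}, {"dr": [0, 0, -0.33], "delta_pos": [0.94, 0.12, 0.05], "hand": 1}, {"dr": [0, 0, -0.33], "delta_pos": [0.93, 0.17, 0.05], "hand": 1}, {"dr": [0, 0, -0.33], "delta_pos": [0.92, 0.23, 0.05], "hand": 1}]
```

servo_tool --motion '[{"dr": [0, 0, -0.33], "delta_pos": [0.62, -0.71, 0.05], "hand": 1}, {"dr": [0, 0, -0.33], "delta_pos": [0.66, -0.67, 0.05], "hand": 1}, {"dr": [0, 0, -0.33], "delta_pos": [0.7, -0.63, 0.05], "hand": 1}, {"dr": [0, 0, -0.33], "delta_pos": [0.73, -0.59, 0.05], "hand": 1}, {"dr": [0, 0, -0.33], "delta_pos": [0.77, -0.55, 0.05], "hand": 1}, {"dr": [0, 0, -0.33], "delta_pos": [0.8, -0.5, 0.05], "hand": 1}, {"dr": [0, 0, -0.33], "delta_pos": [0.83, -0.46, 0.05], "hand": 1}, {"dr": [0, 0, -0.33], "delta_pos": [0.85, -0.41, 0.05], "hand": 1}, {"dr": [0, 0, -0.33], "delta_pos": [0.87, -0.36, 0.05], "hand": 1}, {"dr": [0, 0, -0.33], "delta_pos": [0.89, -0.31, 0.05], "hand": 1}, {"dr": [0, 0, -0.33], "delta_pos": [0.91, -0.26, 0.05], "hand": 1}, {"dr": [0, 0, -0.33], "delta_pos": [0.92, -0.2, 0.05], "hand": 1}, {"dr": [0, 0, -0.33], "delta_pos": [0.93, -0.15, 0.05], "hand": 1}, {"dr": [0, 0, -0.33], "delta_pos": [0.94, -0.1, 0.05], "hand": 1}, {"dr": [0, 0, -0.33], "delta_pos": [0.94, -0.04, 0.05], "hand": 1}, {"dr": [0, 0, -0.33], "delta_pos": [0.94, 0.01, 0.05], "hand": 1}, {"dr": [0, 0, -0.33], "delta_pos": [0.94, 0.07, 0.05], "hand": 1}, {"dr": [0, 0, -0.33], "delta_pos": [0.94, 0.12, 0.05], "hand": 1}, {"dr": [0, 0, -0.33], "delta_pos": [0.93, 0.17, 0.05], "hand": 1}, {"dr": [0, 0, -0.33], "delta_pos": [0.92, 0.23, 0.05], "hand": 1}]' --squeeze 40

```text
time_s: 3.8
eef_pos: [516.6, 418.0, 180.5]
ee_rot: [0.005, 0.72, 0.694, 0.002]
force: [1.0, -0.5, 0.2]
grip_width: 1.001
```

```bash
python3 - <<'E'
from h import *
st(); im,d=capture('wrist'); P=cloud('wrist',d); np.save('w1.npy',P); save('w1',im)
print(np.array(get_calibration('wrist')['T']).round(3))
st()
E
```

```text
t 3.8 p [516.6 418.  180.5] psi 1.533 tilt z [ 0.01  -0.005 -1.   ] F [ 1.  -0.5  0.2] g 1.001 q [ 0.51  0.66  1.1  -0.01  1.38  0.55]
[[ 9.99000e-01 -3.40000e-02  0.00000e+00  5.17861e+02]
 [-3.20000e-02 -9.54000e-01 -2.99000e-01  4.99719e+02]
 [ 1.00000e-02  2.99000e-01 -9.54000e-01  3.21122e+02]
 [ 0.00000e+00  0.00000e+00  0.00000e+00  1.00000e+00]]
t 3.85 p [516.8 422.2 178.8] psi 1.538 tilt z [ 0.009 -0.003 -1.   ] F [-0.2  2.9 -1. ] g 0.997 q [ 0.51  0.67  1.09 -0.01  1.38  0.55]
```

View pics/w1.png

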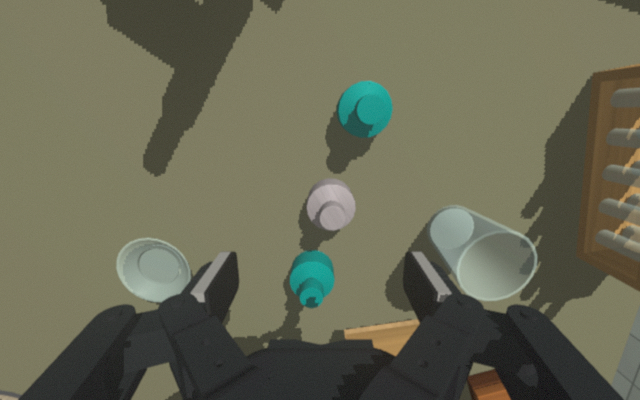

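servo_tool --motion '[{"dr": [0, 0, 0], "delta_pos": [-0.6, 0, 0.4], "hand": 1}, {"dr": [0, 0, 0], "delta_pos": [0, 0, 0], "hand": 1}, {"dr": [0, 0, 0], "delta_pos": [0, 0, 0], "hand": 1}]'

```text
time_s: 4.22
eef_pos: [516.0, 393.6, 157.7]
ee_rot: [0.004, 0.718, 0.696, 0.002]
force: [0.2, -0.2, 0.1]
grip_width: 1.0
```

```bash
python3 - <<'E'
from h import *
st(); P0=None
im,d=capture('wrist'); P=cloud('wrist',d); np.save('w2.npy',P); save('w2',im)
st()
for l in ['big_weight_center','beaker_center']:
  for r in outline_of('wrist',l)[:4]:
    m=r['pixels']&(d>0); q=P[m]; col=im[r['pixels']].mean(0).round(0)
    k=q[(q[:,2]>50)]
    print(l,round(r['score'],2),r['bbox'],col,'knob',len(k),k.mean(0).round(1) if len(k) else '', 'minmax',k.min(0).round(0) if len(k) else '',k.max(0).round(0) if len(k) else '')
    k=q[(q[:,2]>15)&(q[:,2]<33)]
    if len(k): print('  disc',len(k),k.min(0).round(0),k.max(0).round(0))
E
```

```text
t 4.22 p [516.  393.6 157.7] psi 1.541 tilt z [ 0.009 -0.003 -1.   ] F [ 0.2 -0.2  0.1] g 1.0 q [ 0.47  0.64  1.19 -0.01  1.3   0.51]
t 4.28 p [515.9 393.5 157.6] psi 1.541 tilt z [ 0.009 -0.003 -1.   ] F [-0.2 -0.5 -0.2] g 1.005 q [ 0.47  0.64  1.19 -0.01  1.3   0.51]
big_weight_center 0.97 [306.8, 161.7, 359.5, 219.7] [158. 151. 149.] knob 718 [528.2 397.2  61.1] minmax [516. 383.  50.] [541. 409.  64.]
  disc 1435 [502. 369.  15.] [554. 423.  33.]
big_weight_center 0.9 [340.7, 44.9, 400.8, 114.4] [ 35. 134. 125.] knob 1000 [564.2 496.   61.3] minmax [552. 483.  50.] [578. 509.  64.]
  disc 1947 [538. 470.  15.] [591. 523.  33.]
big_weight_center 0.68 [288.9, 239.1, 336.3, 302.2] [ 31. 140. 130.] knob 611 [503.4 307.7  60.3] minmax [491. 292.  50.] [516. 318.  63.]
  disc 1210 [478. 283.  15.] [530. 332.  33.]
beaker_center 0.77 [436.7, 190.3, 560.1, 296.7] [127. 137. 125.] knob 6643 [680.1 353.   77.5] minmax [639. 318.  50.] [713. 391.  97.]
  disc 791 [644. 325.  15.] [707. 386.  33.]
```

View pics/w2.png

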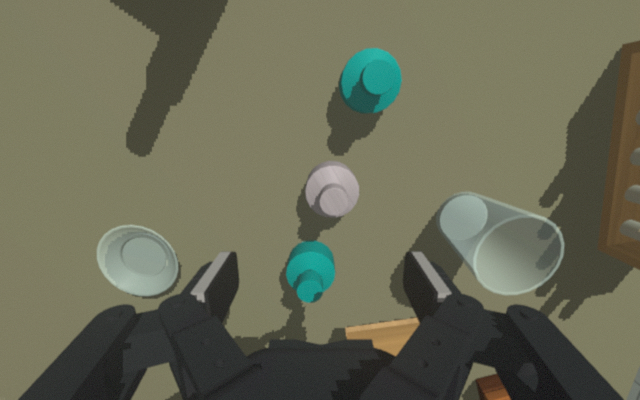

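servo_tool --motion '[{"dr": [0, 0, 0], "delta_pos": [0.02, 0.12, 0.4], "hand": 1}, {"dr": [0, 0, 0], "delta_pos": [0.02, 0.12, 0.6], "hand": 1}, {"dr": [0, 0, 0], "delta_pos": [0, 0, 0.6], "hand": 1}, {"dr": [0, 0, 0], "delta_pos": [0, 0, 0.4], "hand": 1}, {"dr": [0, 0, 0], "delta_pos": [0, 0, 0], "hand": 1}, {"dr": [0, 0, 0], "delta_pos": [0, 0, 0], "hand": 1}]'

```text
time_s: 5.12
eef_pos: [530.0, 395.4, 50.6]
ee_rot: [0.004, 0.718, 0.696, 0.002]
force: [-0.5, 0.0, 0.8]
grip_width: 1.009
```

```bash
python3 -c "
from h import *
st()"
```

```text
t 5.12 p [530.  395.4  50.6] psi 1.541 tilt z [ 0.008 -0.003 -1.   ] F [-0.5  0.   0.8] g 1.009 q [ 0.47  0.78  1.24 -0.01  1.12  0.5 ]
```

servo_tool --motion '[{"dr": [0, 0, 0], "delta_pos": [0, -0.02, 0.19], "hand": 1}, {"dr": [0, 0, 0], "delta_pos": [0, 0, 0], "hand": 0.5}, {"dr": [0, 0, 0], "delta_pos": [0, 0, 0], "hand": 0.2}, {"dr": [0, 0, 0], "delta_pos": [0, 0, 0], "hand": 0.1}, {"dr": [0, 0, 0], "delta_pos": [0, 0, 0], "hand": 0.1}, {"dr": [0, 0, 0], "delta_pos": [0, 0, 0], "hand": 0.1}]' --squeeze 40

```text
time_s: 5.88
eef_pos: [529.7, 395.9, 42.6]
ee_rot: [0.004, 0.718, 0.696, 0.003]
force: [0.2, -0.3, -1.1]
grip_width: 0.287
```

```bash
python3 - <<'E'
from h import *
st(); im,d=capture('wrist'); save('w3',im)
E
```

```text
t 5.88 p [529.7 395.9  42.6] psi 1.541 tilt z [ 0.011 -0.002 -1.   ] F [ 0.2 -0.3 -1.1] g 0.287 q [ 0.47  0.79  1.25 -0.01  1.1   0.5 ]
```

View pics/w3.png

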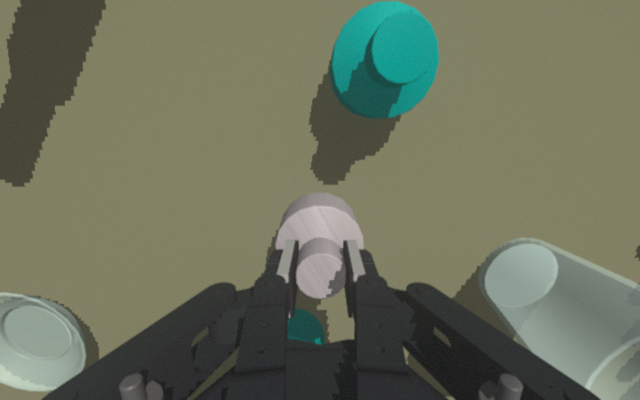

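```bash
python3 -c "
from h import *
plan(633,-47,170,1.698,14,0.1,p0=[529.7,395.9,170])"
```

```text
[{"dr": [0, 0, -0.06], "delta_pos": [-0.63, 0.17, -0.0], "hand": 0.1}, {"dr": [0, 0, -0.06], "delta_pos": [-0.63, 0.16, -0.0], "hand": 0.1}, {"dr": [0, 0, -0.06], "delta_pos": [-0.63, 0.15, -0.0], "hand": 0.1}, {"dr": [0, 0, -0.06], "delta_pos": [-0.63, 0.15, -0.0], "hand": 0.1}, {"dr": [0, 0, -0.06], "delta_pos": [-0.63, 0.14, -0.0], "hand": 0.1}, {"dr": [0, 0, -0.06], "delta_pos": [-0.64, 0.13, -0.0], "hand": 0.1}, {"dr": [0, 0, -0.06], "delta_pos": [-0.64, 0.12, -0.0], "hand": 0.1}, {"dr": [0, 0, -0.06], "delta_pos": [-0.64, 0.12, -0.0], "hand": 0.1}, {"dr": [0, 0, -0.06], "delta_pos": [-0.64, 0.11, -0.0], "hand": 0.1}, {"dr": [0, 0, -0.06], "delta_pos": [-0.64, 0.1, -0.0], "hand": 0.1}, {"dr": [0, 0, -0.06], "delta_pos": [-0.64, 0.1, -0.0], "hand": 0.1}, {"dr": [0, 0, -0.06], "delta_pos": [-0.64, 0.09, -0.0], "hand": 0.1}, {"dr": [0, 0, -0.06], "delta_pos": [-0.64, 0.08, -0.0], "hand": 0.1}, {"dr": [0, 0, -0.06], "delta_pos": [-0.65, 0.07, -0.0], "hand": 0.1}]
```

servo_tool --motion '[{"dr": [0, 0, 0], "delta_pos": [0, 0, -0.4], "hand": 0.1}, {"dr": [0, 0, 0], "delta_pos": [0, 0, -0.7], "hand": 0.1}, {"dr": [0, 0, 0], "delta_pos": [0, 0, -0.8], "hand": 0.1}, {"dr": [0, 0, 0], "delta_pos": [0, 0, -0.5], "hand": 0.1}, {"dr": [0, 0, 0], "delta_pos": [0, 0, 0], "hand": 0.1}]'

```text
time_s: 6.55
eef_pos: [527.9, 395.6, 168.7]
ee_rot: [0.004, 0.718, 0.696, 0.003]
force: [0.5, 1.1, -5.6]
grip_width: 0.286
```

Force −5.6 N is about 0.57 kg, so the weight is held.

servo_tool --motion '[{"dr": [0, 0, -0.06], "delta_pos": [-0.63, 0.17, 0], "hand": 0.1}, {"dr": [0, 0, -0.06], "delta_pos": [-0.63, 0.16, 0], "hand": 0.1}, {"dr": [0, 0, -0.06], "delta_pos": [-0.63, 0.15, 0], "hand": 0.1}, {"dr": [0, 0, -0.06], "delta_pos": [-0.63, 0.15, 0], "hand": 0.1}, {"dr": [0, 0, -0.06], "delta_pos": [-0.63, 0.14, 0], "hand": 0.1}, {"dr": [0, 0, -0.06], "delta_pos": [-0.64, 0.13, 0], "hand": 0.1}, {"dr": [0, 0, -0.06], "delta_pos": [-0.64, 0.12, 0], "hand": 0.1}, {"dr": [0, 0, -0.06], "delta_pos": [-0.64, 0.12, 0], "hand": 0.1}, {"dr": [0, 0, -0.06], "delta_pos": [-0.64, 0.11, 0], "hand": 0.1}, {"dr": [0, 0, -0.06], "delta_pos": [-0.64, 0.1, 0], "hand": 0.1}, {"dr": [0, 0, -0.06], "delta_pos": [-0.64, 0.1, 0], "hand": 0.1}, {"dr": [0, 0, -0.06], "delta_pos": [-0.5, 0.09, 0], "hand": 0.1}, {"dr": [0, 0, -0.06], "delta_pos": [-0.3, 0.08, 0], "hand": 0.1}, {"dr": [0, 0, 0], "delta_pos": [0, 0, 0], "hand": 0.1}, {"dr": [0, 0, 0], "delta_pos": [0, 0, 0], "hand": 0.1}]'

```text
time_s: 8.43
eef_pos: [615.7, -3.4, 153.6]
ee_rot: [-0.005, 0.666, 0.745, -0.007]
force: [0.2, 0.5, -3.9]
grip_width: 0.287
```

```bash
python3 - <<'E'
from h import *
st(); im,d=capture('wrist'); save('w4',im); P=cloud('wrist',d); np.save('w4.npy',P)
im,d=capture('scene'); save('s4',im)
for l in ['sled_center','track','big_weight_center']:
  for r in outline_of('wrist',l)[:2]: print(l,round(r['score'],2),np.round(r['bbox']))
E
```

```text
t 8.43 p [615.7  -3.4 153.6] psi 1.683 tilt z [-0.018 -0.004 -1.   ] F [ 0.2  0.5 -3.9] g 0.287 q [-0.19  0.59  1.29 -0.01  1.28 -0.3 ]
track 0.86 [137.   0. 407. 280.]
big_weight_center 0.65 [276. 193. 366. 300.]
```

View pics/w4.png

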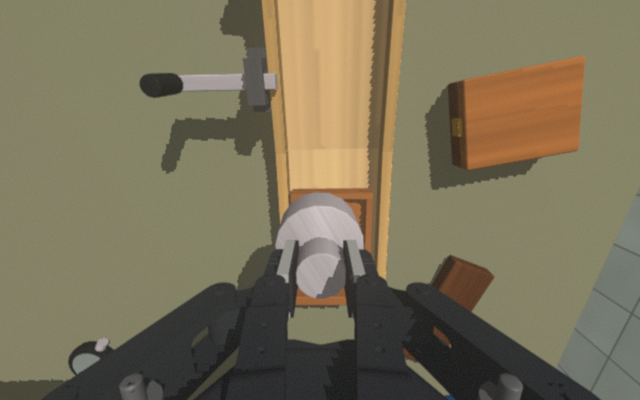

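```bash
python3 - <<'E'
from h import *
P=np.load('w4.npy'); im=cv2.imread('pics/w4.png')
cv2.imwrite('pics/w4c.png',cv2.resize(im[40:320,220:440],(630,800))[:600])
for v in [10,60,100,140,170,185,192,197,205,230,260]:
    r=P[v]; print(v,[(u,*r[u].round(0).astype(int)) for u in list(range(262,300,4))+list(range(360,412,4))] if 0 else '', end=' ')
    # rail-like heights
    print([ (u,int(r[u,0]),int(r[u,1]),int(r[u,2])) for u in range(256,412,6)])
E
```

```text
10  [(256, 536, 155, 0), (262, 552, 143, 44), (268, 557, 143, 45), (274, 561, 144, 45), (280, 563, 149, 28), (286, 568, 150, 28), (292, 572, 151, 27), (298, 577, 151, 28), (304, 582, 152, 26), (310, 587, 152, 28), (316, 592, 153, 27), (322, 597, 153, 28), (328, 602, 154, 27), (334, 607, 154, 28), (340, 612, 155, 28), (346, 616, 155, 28), (352, 621, 156, 28), (358, 626, 156, 29), (364, 631, 157, 27), (370, 609, 73, 296), (376, 641, 158, 27), (382, 646, 158, 27), (388, 650, 159, 28), (394, 652, 153, 46), (400, 657, 154, 45), (406, 671, 169, 0)]
60  [(256, 553, 105, 61), (262, 556, 106, 57), (268, 558, 109, 40), (274, 562, 110, 40), (280, 566, 112, 31), (286, 570, 113, 23), (292, 575, 114, 23), (298, 580, 115, 22), (304, 585, 115, 23), (310, 591, 116, 23), (316, 596, 117, 21), (322, 601, 117, 23), (328, 606, 117, 23), (334, 611, 118, 21), (340, 609, 73, 296), (346, 622, 119, 23), (352, 627, 120, 22), (358, 632, 120, 22), (364, 637, 121, 23), (370, 643, 121, 23), (376, 648, 122, 23), (382, 653, 123, 22), (388, 655, 120, 38), (394, 660, 121, 40), (400, 665, 121, 39), (406, 679, 129, 0)]
1
[... 4000 characters left out ...]
140), (364, 662, -36, 24), (370, 667, -32, 31), (376, 676, -37, 18), (382, 679, -31, 30), (388, 694, -43, -1), (394, 701, -42, 0), (400, 707, -41, 0), (406, 714, -40, 0)]
260  [(256, 547, -99, 0), (262, 554, -98, 0), (268, 589, 2, 172), (274, 592, 2, 172), (280, 596, 7, 179), (286, 599, 7, 178), (292, 601, 7, 179), (298, 604, 1, 167), (304, 607, 5, 174), (310, 610, 5, 173), (316, 613, 5, 173), (322, 616, 6, 173), (328, 618, 6, 173), (334, 621, 6, 173), (340, 624, 7, 173), (346, 627, 8, 175), (352, 629, 11, 179), (358, 632, 11, 179), (364, 636, 8, 172), (370, 639, 8, 172), (376, 680, -68, 25), (382, 685, -64, 31), (388, 700, -79, 1), (394, 708, -80, 0), (400, 715, -78, 0), (406, 721, -77, 0)]
```

View pics/w4c.png

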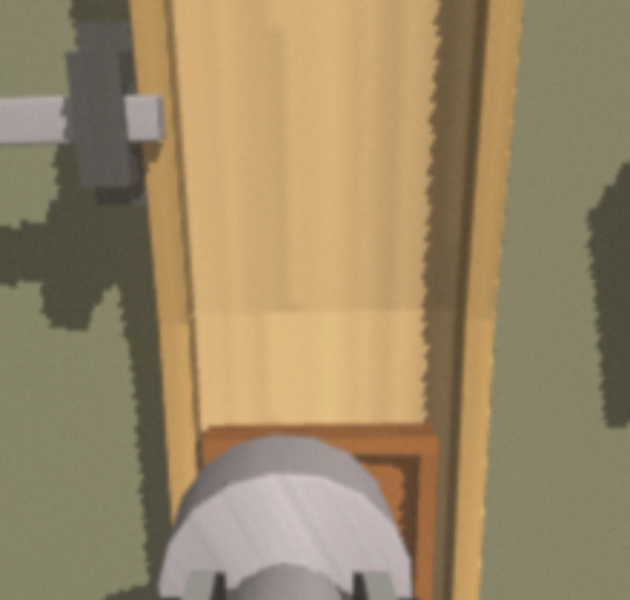

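```bash
python3 - <<'E'
from h import *
P=np.load('w4.npy')
m=np.zeros(P.shape[:2],bool); m[235:305,296:346]=1
z=P[...,2]; k=P[m&(z>168)&(z<178)]; print(k.min(0),k.max(0),k.mean(0),len(k))
q=k[:,:2]; print(cv2.minEnclosingCircle(q.astype(np.float32)))
m=np.zeros(P.shape[:2],bool); m[190:280,270:375]=1
k=P[m&(z>138)&(z<147)]; print('disc',k[:,:2].min(0),k[:,:2].max(0)); 
E
```

```text
[602.69014576 -16.27358703 168.01410262] [629.51125359  10.64181145 176.4569766 ] [616.14664605  -1.60414201 173.09238876] 2111
((616.0574951171875, -1.8157120943069458), 16.56520652770996)
disc [588.34460845  -6.91220802] [641.61354946  23.45959708]
```

servo_tool --motion '[{"dr": [-0.05, 0, -0.04], "delta_pos": [-0.3, 0.05, 0.2], "hand": 0.1}, {"dr": [-0.05, 0, -0.04], "delta_pos": [-0.4, 0.07, 0.3], "hand": 0.1}, {"dr": [0, 0, 0], "delta_pos": [-0.3, 0.06, 0.2], "hand": 0.1}, {"dr": [0, 0, 0], "delta_pos": [0, 0, 0], "hand": 0.1}, {"dr": [0, 0, 0], "delta_pos": [0, 0, 0], "hand": 0.1}]'

```text
time_s: 9.3
eef_pos: [631.4, -55.3, 116.9]
ee_rot: [0.001, 0.661, 0.751, -0.0]
force: [-1.4, 0.2, -4.9]
grip_width: 0.283
```

```bash
python3 - <<'E'
from h import *
st(); im,d=capture('wrist'); save('w5',im); P=cloud('wrist',d); np.save('w5.npy',P)
z=P[...,2]
for v in [60,90,100,110,120,130,140,160,180]:
    r=P[v]; print(v,[ (u,int(r[u,0]),int(r[u,1]),int(r[u,2])) for u in range(262,412,6)])
st()
E
```

```text
t 9.3 p [631.4 -55.3 116.9] psi 1.698 tilt z [ 0.002 -0.002 -1.   ] F [-1.4  0.2 -4.9] g 0.283 q [-0.27  0.65  1.29 -0.    1.2  -0.4 ]
60 [(262, 573, 53, 26), (268, 576, 55, 14), (274, 580, 56, 13), (280, 585, 56, 14), (286, 590, 57, 14), (292, 594, 58, 14), (298, 599, 58, 14), (304, 604, 59, 14), (310, 608, 59, 14), (316, 613, 60, 14), (322, 618, 61, 14), (328, 622, 61, 14), (334, 627, 62, 15), (340, 631, 62, 15), (346, 636, 63, 13), (352, 641, 63, 15), (358, 645, 64, 15), (364, 650, 64, 15), (370, 655, 65, 15), (376, 660, 66, 14), (382, 662, 64, 25), (388, 665, 64, 32), (394, 670, 64, 32), (400, 682, 71, 0), (406, 687, 72, 0)]
90 [(262, 575, 32, 30), (268, 577, 33, 11), (274, 582, 34, 12), (280, 586, 35, 11), (286, 591, 35, 11), (292, 596, 36, 11), (298, 601, 36, 10), (304, 606, 37, 12), (310, 611, 38, 12), (316, 616, 38, 11), (322, 620, 39, 11), (328, 621, 21, 259), (334, 630, 40, 11), (340, 635, 41, 10), (346, 640, 41, 11), (352, 645, 42, 12), (358, 650, 43, 11), (364, 654, 43, 12), (370, 659, 44, 10), (376, 664, 44, 13), (382, 665, 43, 29), (388, 670, 44, 28), (394, 674, 45, 30)
[... 3003 characters left out ...]
400, 699, -10, 0), (406, 705, -9, 0)]
180 [(262, 580, -37, 29), (268, 585, -36, 28), (274, 590, -35, 31), (280, 594, -36, 23), (286, 599, -35, 24), (292, 604, -35, 24), (298, 609, -34, 24), (304, 614, -34, 23), (310, 619, -33, 23), (316, 625, -33, 23), (322, 630, -32, 24), (328, 635, -31, 23), (334, 640, -30, 24), (340, 645, -30, 24), (346, 650, -29, 24), (352, 655, -28, 24), (358, 660, -28, 23), (364, 663, -25, 33), (370, 673, -29, 12), (376, 674, -25, 28), (382, 679, -24, 29), (388, 684, -24, 28), (394, 698, -29, 0), (400, 703, -28, 0), (406, 709, -27, 0)]
t 9.35 p [631.3 -55.3 116.8] psi 1.698 tilt z [ 0.002 -0.002 -1.   ] F [ 0.4  0.4 -5.3] g 0.286 q [-0.27  0.65  1.29 -0.    1.2  -0.4 ]
```

View pics/w5.png

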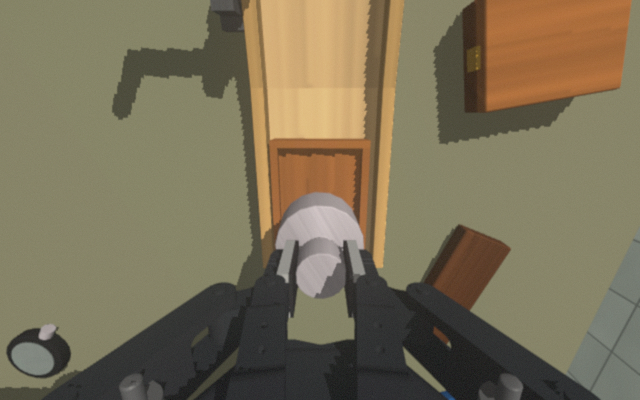

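servo_tool --motion '[{"dr": [0, 0, 0], "delta_pos": [0.03, -0.01, 0.3], "hand": 0.1}, {"dr": [0, 0, 0], "delta_pos": [0.03, 0, 0.35], "hand": 0.1}, {"dr": [0, 0, 0], "delta_pos": [0, 0, 0.2], "hand": 0.1}, {"dr": [0, 0, 0], "delta_pos": [0, 0, 0], "hand": 0.1}, {"dr": [0, 0, 0], "delta_pos": [0, 0, 0], "hand": 0.1}]'

```text
time_s: 9.98
eef_pos: [630.2, -50.9, 71.2]
ee_rot: [0.001, 0.66, 0.751, -0.0]
force: [0.2, -0.3, -4.4]
grip_width: 0.288
```

```bash
python3 - <<'E'
from h import *
st(); im,d=capture('wrist'); save('w6',im)
E
```

```text
t 9.97 p [630.2 -50.9  71.2] psi 1.7 tilt z [ 0.001 -0.002 -1.   ] F [ 0.2 -0.3 -4.4] g 0.288 q [-0.26  0.7   1.33 -0.    1.11 -0.39]
```

View pics/w6.png

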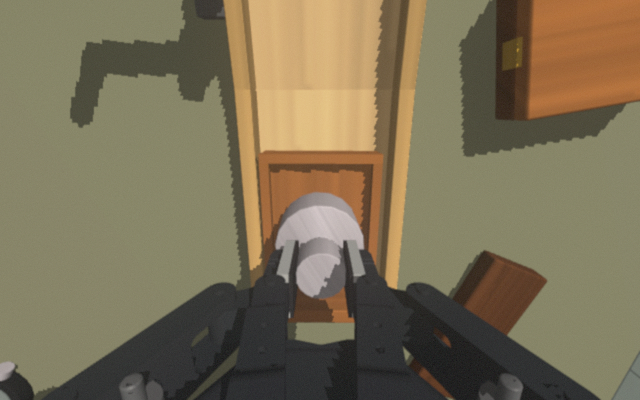

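servo_tool --motion '[{"dr": [0, 0, 0], "delta_pos": [0, 0, 0.07], "hand": 0.1}, {"dr": [0, 0, 0], "delta_pos": [0, 0, 0.0], "hand": 0.1}]'

```text
time_s: 10.28
eef_pos: [630.5, -51.0, 68.2]
ee_rot: [0.001, 0.66, 0.751, -0.0]
force: [-0.0, 0.1, -4.6]
grip_width: 0.284
```

```bash
python3 -c "
from h import *
st()"
```

```text
t 10.28 p [630.5 -51.   68.2] psi 1.7 tilt z [ 0.002 -0.002 -1.   ] F [-0.   0.1 -4.6] g 0.284 q [-0.27  0.7   1.33 -0.    1.1  -0.39]
```

servo_tool --motion '[{"dr": [0, 0, 0], "delta_pos": [0, 0, 0.04], "hand": 0.1}, {"dr": [0, 0, 0], "delta_pos": [0, 0, 0.02], "hand": 0.1}]'

```text
time_s: 10.52
eef_pos: [630.8, -51.3, 66.7]
ee_rot: [0.002, 0.66, 0.751, 0.0]
force: [-5.6, 0.0, 8.4]
grip_width: 0.283
```

servo_tool --motion '[{"dr": [0, 0, 0], "delta_pos": [0, 0, -0.02], "hand": 0.4}, {"dr": [0, 0, 0], "delta_pos": [0, 0, 0], "hand": 0.6}, {"dr": [0, 0, 0], "delta_pos": [0, 0, 0], "hand": 0.7}, {"dr": [0, 0, 0], "delta_pos": [0, 0, -0.2], "hand": 0.7}, {"dr": [0, 0, 0], "delta_pos": [0, 0, -0.6], "hand": 0.7}, {"dr": [0, 0, 0], "delta_pos": [0, 0, -0.8], "hand": 0.7}, {"dr": [0, 0, 0], "delta_pos": [0, 0, 0], "hand": 0.7}]'

```text
time_s: 11.4
eef_pos: [631.7, -51.3, 153.3]
ee_rot: [0.004, 0.66, 0.751, 0.001]
force: [0.1, 0.6, 0.1]
grip_width: 0.702
```

```bash
python3 - <<'E'
from h import *
st(); im,d=capture('wrist'); save('w7',im); P=cloud('wrist',d); np.save('w7.npy',P)
z=P[...,2]
m=np.zeros(z.shape,bool); m[100:400,290:350]=1
k=P[m&(z>80)&(z<92)]; print(len(k),k.min(0),k.max(0),k.mean(0))
E
```

```text
t 11.4 p [631.7 -51.3 153.3] psi 1.7 tilt z [ 0.008 -0.004 -1.   ] F [0.1 0.6 0.1] g 0.702 q [-0.26  0.61  1.25 -0.    1.27 -0.39]
814 [615.7404275  -63.72337839  80.23488868] [641.2370665  -38.00116035  85.93984888] [628.5305055  -50.23317178  83.81741267]
```

View pics/w7.png

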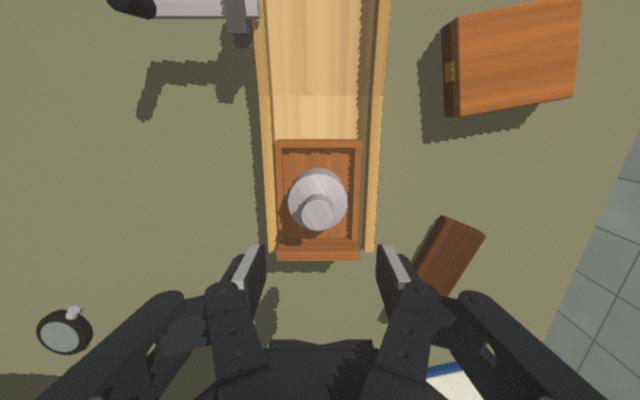

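servo_tool --motion '[{"dr": [0, 0, 0], "delta_pos": [-0.5, 0, 0], "hand": 0.4}, {"dr": [0, 0, 0], "delta_pos": [-0.8, -0.03, 0], "hand": 0.2}, {"dr": [0, 0, 0], "delta_pos": [-0.6, 0, 0], "hand": 0}, {"dr": [0, 0, 0], "delta_pos": [0, 0, 0.3], "hand": 0}, {"dr": [0, 0, 0], "delta_pos": [0, 0, 0.7], "hand": 0}, {"dr": [0, 0, 0], "delta_pos": [0, 0, 0.6], "hand": 0}, {"dr": [0, 0, 0], "delta_pos": [0, 0, 0.3], "hand": 0}, {"dr": [0, 0, 0], "delta_pos": [0, 0, 0], "hand": 0}, {"dr": [0, 0, 0], "delta_pos": [0, 0, 0], "hand": 0}]'

```text
time_s: 12.58
eef_pos: [639.0, -151.4, 46.7]
ee_rot: [-0.002, 0.661, 0.751, -0.001]
force: [0.4, -0.2, 1.0]
grip_width: 0.002
```

```bash
python3 - <<'E'
from h import *
st(); im,d=capture('wrist'); save('w8',im); P=cloud('wrist',d)
for u in [290,310,330,350]:
    c=P[:,u]; print(u,[(v,int(c[v,0]),int(c[v,1]),int(c[v,2])) for v in range(90,250,6)])
E
```

```text
t 12.57 p [ 639.  -151.4   46.7] psi 1.699 tilt z [-0.004  0.    -1.   ] F [ 0.4 -0.2  1. ] g 0.002 q [-0.41  0.78  1.25 -0.    1.11 -0.54]
290 [(90, 614, -66, 55), (96, 614, -69, 53), (102, 615, -71, 54), (108, 612, -74, 23), (114, 612, -77, 24), (120, 612, -80, 24), (126, 613, -83, 23), (132, 613, -86, 24), (138, 613, -90, 24), (144, 614, -93, 24), (150, 614, -97, 24), (156, 614, -100, 23), (162, 616, -100, 44), (168, 618, -101, 56), (174, 618, -104, 55), (180, 618, -106, 56), (186, 614, -125, 0), (192, 614, -129, 0), (198, 615, -133, 0), (204, 615, -137, 0), (210, 616, -142, 0), (216, 616, -146, 0), (222, 617, -151, 0), (228, 617, -155, 0), (234, 617, -160, 0), (240, 618, -165, 0), (246, 618, -170, 0)]
310 [(90, 623, -65, 56), (96, 623, -68, 54), (102, 624, -70, 54), (108, 624, -73, 56), (114, 624, -75, 54), (120, 623, -79, 23), (126, 624, -82, 25), (132, 624, -85, 23), (138, 625, -88, 23), (144, 625, -92, 23), (150, 625, -95, 25), (156, 626, -98, 25), (162, 627, -99, 43), (168, 627, -99, 56), (174, 627, -103, 55), (180, 628, -105, 56), (186, 628, -108, 55), (192, 628, -127, 0), (
[... 637 characters left out ...]
(216, 644, -142, 0), (222, 645, -147, 0), (228, 646, -151, 0), (234, 646, -156, 0), (240, 642, -138, 50), (246, 642, -138, 58)]
350 [(90, 640, -63, 56), (96, 641, -65, 55), (102, 641, -68, 55), (108, 642, -70, 55), (114, 642, -73, 55), (120, 646, -76, 23), (126, 646, -79, 24), (132, 647, -82, 24), (138, 647, -85, 24), (144, 648, -89, 23), (150, 648, -92, 23), (156, 649, -96, 23), (162, 647, -96, 43), (168, 646, -97, 55), (174, 646, -100, 56), (180, 647, -103, 57), (186, 647, -106, 56), (192, 656, -123, 0), (198, 656, -127, 0), (204, 657, -132, 0), (210, 658, -136, 0), (216, 658, -140, 1), (222, 659, -145, 0), (228, 660, -150, 0), (234, 661, -155, 0), (240, 661, -159, 0), (246, 662, -164, 0)]
```

View pics/w8.png

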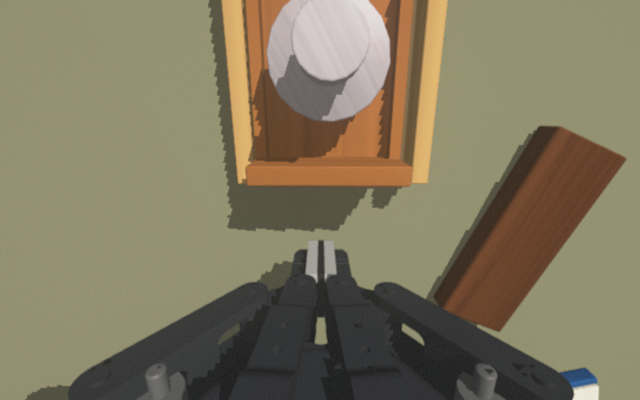

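servo_tool --motion '[{"dr": [0, 0.4, 0], "delta_pos": [0, 0.06, 0], "hand": 0}, {"dr": [0, 0.4, 0], "delta_pos": [0, 0, 0], "hand": 0}, {"dr": [0, 0, 0], "delta_pos": [-0.05, 0, 0.34], "hand": 0}, {"dr": [0, 0, 0], "delta_pos": [0, 0, 0], "hand": 0}]'

```text
time_s: 13.12
eef_pos: [643.3, -150.9, 31.7]
ee_rot: [-0.052, 0.658, 0.749, 0.046]
force: [-0.3, 0.8, -0.2]
grip_width: -0.003
```

```bash
cat >> h.py <<'E'
O=np.array([620.2,51.0]); A=0.1274; ex=np.array([-np.sin(A),np.cos(A)]); ey=np.array([-np.cos(A),-np.sin(A)])
def tr():
    p=ctrl.sense()['eef_pos']; d=p[:2]-O; print('track xyz',(d@ex).round(1),(d@ey).round(1),p[2].round(1))
E
python3 -c "
from h import *
st();tr()"
```

```text
t 13.12 p [ 643.3 -150.9   31.7] psi 1.7 tilt z [-0.018  0.138 -0.99 ] F [-0.3  0.8 -0.2] g -0.003 q [-0.45  0.83  1.2   0.13  1.19 -0.63]
track xyz -203.2 2.7 31.7
```

servo_tool --motion '[{"dr": [0, 0, 0], "delta_pos": [0.25, 0, 0.035], "hand": 0}, {"dr": [0, 0, 0], "delta_pos": [0.15, 0, 0.02], "hand": 0}, {"dr": [0, 0, 0], "delta_pos": [0.1, 0, 0.014], "hand": 0}, {"dr": [0, 0, 0], "delta_pos": [0.1, 0, 0.014], "hand": 0}, {"dr": [0, 0, 0], "delta_pos": [0.15, 0, 0.02], "hand": 0}, {"dr": [0, 0, 0], "delta_pos": [0.2, 0, 0.028], "hand": 0}, {"dr": [0, 0, 0], "delta_pos": [0.2, 0, 0.028], "hand": 0}, {"dr": [0, 0, 0], "delta_pos": [0.2, 0, 0.028], "hand": 0}]'

```text
time_s: 14.12
eef_pos: [634.5, -79.5, 32.6]
ee_rot: [-0.05, 0.658, 0.75, 0.045]
force: [0.7, -3.7, -0.8]
grip_width: -0.001
```

```bash
python3 -c "
from h import *
st();tr();im,d=capture('wrist'); save('w9',im); im,d=capture('scene'); save('s9',im[100:360,140:460])"
```

```text
t 14.12 p [634.5 -79.5  32.6] psi 1.701 tilt z [-0.015  0.133 -0.991] F [ 0.7 -3.7 -0.8] g -0.001 q [-0.36  0.78  1.3   0.13  1.13 -0.55]
track xyz -131.3 2.4 32.6
```

View pics/w9.png

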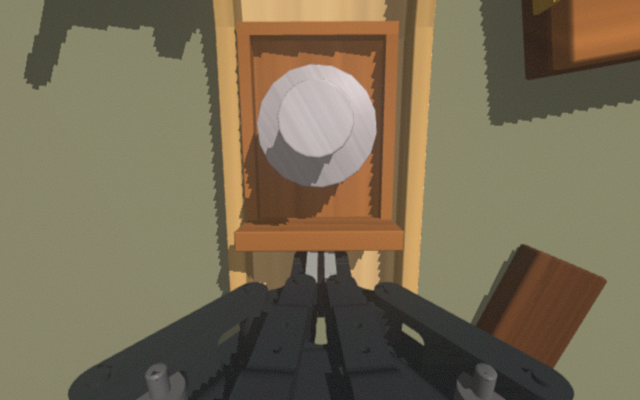

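View pics/s9.png

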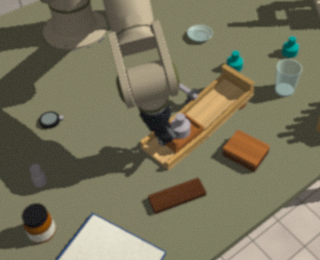

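servo_tool --motion '[{"dr": [0, 0, 0], "delta_pos": [0.12, 0, 0.02], "hand": 0}, {"dr": [0, 0, 0], "delta_pos": [0.2, 0, 0.03], "hand": 0}, {"dr": [0, 0, 0], "delta_pos": [0.2, 0, 0.03], "hand": 0}, {"dr": [0, 0, 0], "delta_pos": [0.2, 0, 0.03], "hand": 0}, {"dr": [0, 0, 0], "delta_pos": [0.2, 0, 0.03], "hand": 0}, {"dr": [0, 0, 0], "delta_pos": [0.2, 0, 0.03], "hand": 0}, {"dr": [0, 0, 0], "delta_pos": [0.2, 0, 0.03], "hand": 0}, {"dr": [0, 0, 0], "delta_pos": [0.2, 0, 0.03], "hand": 0}]'

```text
time_s: 15.22
eef_pos: [625.4, -3.1, 32.6]
ee_rot: [-0.047, 0.659, 0.75, 0.045]
force: [0.4, -5.2, -0.7]
grip_width: 0.002
```

```bash
python3 -c "
from h import *
st();tr();im,d=capture('wrist'); save('w10',im); im,d=capture('scene'); save('s10',im[100:360,140:460])"
```

```text
t 15.22 p [625.4  -3.1  32.6] psi 1.7 tilt z [-0.011  0.129 -0.992] F [ 0.4 -5.2 -0.7] g 0.002 q [-0.24  0.75  1.37  0.14  1.08 -0.44]
track xyz -54.3 1.7 32.6
```

View pics/w10.png

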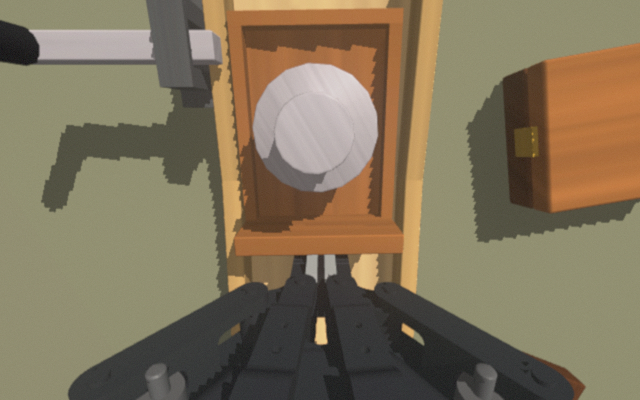

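servo_tool --motion '[{"dr": [0, 0.02, 0], "delta_pos": [0.12, 0, 0.02], "hand": 0}, {"dr": [0, 0.02, 0], "delta_pos": [0.2, 0, 0.02], "hand": 0}, {"dr": [0, 0, 0], "delta_pos": [0.2, 0, 0.02], "hand": 0}, {"dr": [0, 0, 0], "delta_pos": [0.2, 0, 0], "hand": 0}, {"dr": [0, 0, 0], "delta_pos": [0.2, 0, 0], "hand": 0}, {"dr": [0, 0, 0], "delta_pos": [0.2, 0, 0], "hand": 0}, {"dr": [0, 0, 0], "delta_pos": [0.2, 0, 0], "hand": 0}]'

```text
time_s: 16.2
eef_pos: [615.8, 65.4, 38.1]
ee_rot: [-0.05, 0.659, 0.749, 0.047]
force: [0.9, -4.6, -2.0]
grip_width: -0.004
```

```bash
python3 -c "
from h import *
st();tr();im,d=capture('wrist'); save('w11',im); im,d=capture('scene'); save('s11',im[100:360,140:460])"
```

```text
t 16.2 p [615.8  65.4  38.1] psi 1.7 tilt z [-0.014  0.136 -0.991] F [ 0.9 -4.6 -2. ] g -0.004 q [-0.14  0.72  1.4   0.15  1.06 -0.34]
track xyz 14.8 2.5 38.1
```

View pics/w11.png

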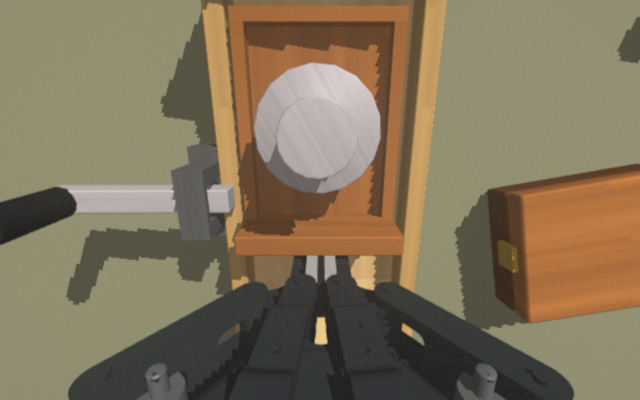

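servo_tool --motion '[{"dr": [0, 0, 0], "delta_pos": [0.12, 0, 0], "hand": 0}, {"dr": [0, 0, 0], "delta_pos": [0.15, 0, 0], "hand": 0}, {"dr": [0, 0, 0], "delta_pos": [0.12, 0, 0], "hand": 0}, {"dr": [0, 0, 0], "delta_pos": [0.06, 0, 0], "hand": 0}, {"dr": [0, 0, 0], "delta_pos": [0.03, 0, 0], "hand": 0}]'

```text
time_s: 16.92
eef_pos: [612.6, 90.5, 41.8]
ee_rot: [-0.05, 0.658, 0.75, 0.047]
force: [0.6, -5.1, -2.4]
grip_width: 0.003
```

```bash
python3 - <<'E'
from h import *
st();tr()
im,d=capture('wrist'); save('w12',im); P=cloud('wrist',d); np.save('w12.npy',P)
for u in [280,320,360]:
    c=P[:,u]; print(u,[(v,*((c[v,:2]-O)@np.array([ex,ey]).T).round(0).astype(int),int(c[v,2])) for v in range(0,70,5)])
E
```

```text
t 16.93 p [612.6  90.5  41.8] psi 1.7 tilt z [-0.014  0.136 -0.991] F [ 0.6 -5.1 -2.4] g 0.003 q [-0.1   0.71  1.4   0.15  1.06 -0.31]
track xyz 40.1 2.5 41.8
280 [(0, np.int64(173), np.int64(23), 38), (5, np.int64(171), np.int64(23), 37), (10, np.int64(160), np.int64(20), 56), (15, np.int64(159), np.int64(21), 55), (20, np.int64(156), np.int64(20), 56), (25, np.int64(156), np.int64(21), 50), (30, np.int64(156), np.int64(22), 46), (35, np.int64(153), np.int64(22), 47), (40, np.int64(152), np.int64(22), 46), (45, np.int64(150), np.int64(22), 45), (50, np.int64(147), np.int64(22), 46), (55, np.int64(145), np.int64(22), 46), (60, np.int64(143), np.int64(22), 44), (65, np.int64(141), np.int64(22), 45)]
320 [(0, np.int64(174), np.int64(3), 37), (5, np.int64(172), np.int64(3), 36), (10, np.int64(160), np.int64(3), 56), (15, np.int64(159), np.int64(3), 55), (20, np.int64(156), np.int64(3), 56), (25, np.int64(157), np.int64(3), 49), (30, np.int64(156), np.int64(3), 46), (35, np.int64(154), np.int64(3), 46), (40, np.int64(151), np.int64(3), 46), (45, np.int64(149), np.int64(3), 46), (50, np.int64(147), np.int64(3), 47), (55, np.int64(145), np.int64(3), 46), (60, np.int64(142), np.int64(3), 46), (65, np.int64(132), np.int64(3), 74)]
360 [(0, np.int64(173), np.int64(-17), 37), (5, np.int64(171), np.int64(-17), 37), (10, np.int64(160), np.int64(-15), 56), (15, np.int64(158), np.int64(-15), 56), (20, np.int64(157), np.int64(-15), 55), (25, np.int64(157), np.int64(-16), 49), (30, np.int64(155), np.int64(-16), 48), (35, np.int64(154), np.int64(-16), 47), (40, np.int64(152), np.int64(-17), 45), (45, np.int64(149), np.int64(-17), 46), (50, np.int64(148), np.int64(-17), 45), (55, np.int64(145), np.int64(-17), 47), (60, np.int64(143), np.int64(-17), 45), (65, np.int64(141), np.int64(-17), 45)]
```

View pics/w12.png

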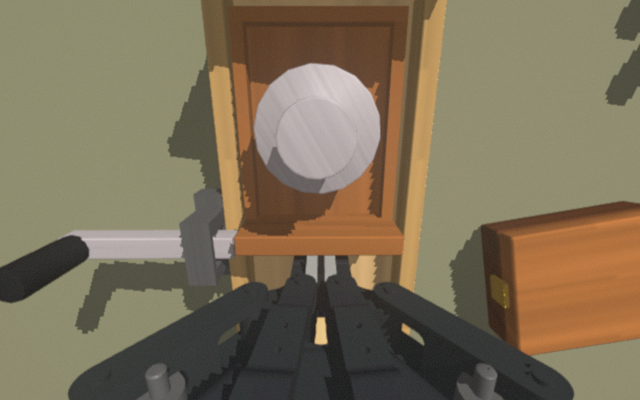

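servo_tool --motion '[{"dr": [0, 0, 0], "delta_pos": [0.08, 0, 0], "hand": 0}, {"dr": [0, 0, 0], "delta_pos": [0.06, 0, 0], "hand": 0}, {"dr": [0, 0, 0], "delta_pos": [0.04, 0, 0], "hand": 0}]'

```text
time_s: 17.35
eef_pos: [611.5, 99.2, 43.1]
ee_rot: [-0.05, 0.659, 0.749, 0.046]
force: [-0.5, -14.9, -1.3]
grip_width: -0.002
```

```bash
python3 -c "
from h import *
st();tr()"
```

```text
t 17.35 p [611.5  99.2  43.1] psi 1.7 tilt z [-0.014  0.135 -0.991] F [ -0.5 -14.9  -1.3] g -0.002 q [-0.08  0.71  1.4   0.15  1.06 -0.29]
track xyz 48.9 2.5 43.1
```

servo_tool --motion '[{"dr": [0, 0, 0], "delta_pos": [0.04, 0, 0], "hand": 0}, {"dr": [0, 0, 0], "delta_pos": [0.02, 0, 0], "hand": 0}]'

```text
time_s: 17.6
eef_pos: [611.4, 99.1, 43.2]
ee_rot: [-0.048, 0.659, 0.75, 0.044]
force: [0.6, -7.7, -3.1]
grip_width: 0.001
```

```bash
python3 - <<'E'
from h import *
st();tr()
im,d=capture('wrist'); save('w13',im); P=cloud('wrist',d); np.save('w13.npy',P)
for u in [260,320,380]:
    c=P[:,u]; print(u,[(v,*((c[v,:2]-O)@np.array([ex,ey]).T).round(0).astype(int).tolist(),int(c[v,2])) for v in range(0,40,3)])
E
```

```text
t 17.6 p [611.4  99.1  43.2] psi 1.7 tilt z [-0.013  0.13  -0.991] F [ 0.6 -7.7 -3.1] g 0.001 q [-0.08  0.71  1.4   0.15  1.06 -0.29]
track xyz 48.8 2.6 43.2
260 [(0, 170, 28, 63), (3, 170, 29, 60), (6, 170, 29, 57), (9, 169, 29, 57), (12, 168, 29, 57), (15, 166, 29, 57), (18, 165, 29, 57), (21, 165, 30, 56), (24, 165, 30, 52), (27, 165, 31, 48), (30, 164, 31, 48), (33, 163, 32, 46), (36, 162, 31, 47), (39, 160, 31, 47)]
320 [(0, 170, 3, 63), (3, 170, 3, 60), (6, 171, 3, 55), (9, 169, 3, 56), (12, 168, 3, 56), (15, 167, 3, 56), (18, 166, 3, 56), (21, 165, 3, 56), (24, 166, 3, 51), (27, 165, 3, 48), (30, 164, 3, 48), (33, 164, 3, 46), (36, 162, 3, 47), (39, 160, 3, 48)]
380 [(0, 171, -23, 61), (3, 171, -23, 59), (6, 170, -24, 57), (9, 169, -23, 58), (12, 167, -23, 58), (15, 167, -24, 55), (18, 165, -24, 57), (21, 165, -24, 55), (24, 166, -25, 49), (27, 165, -26, 48), (30, 164, -25, 49), (33, 163, -26, 47), (36, 161, -26, 49), (39, 160, -26, 48)]
```

View pics/w13.png

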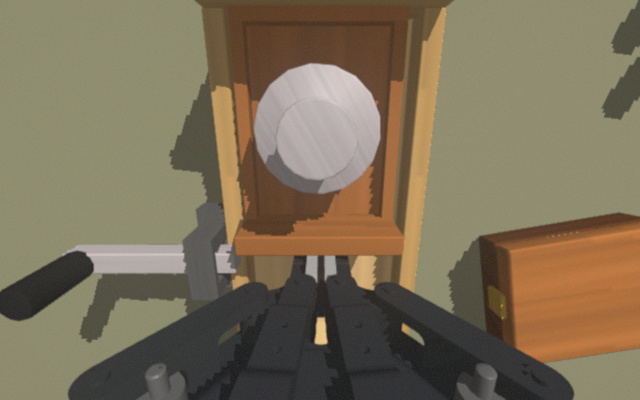

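servo_tool --motion '[{"dr": [0, 0, 0], "delta_pos": [-0.1, 0, 0], "hand": 0}, {"dr": [0, 0, 0], "delta_pos": [-0.4, 0, 0], "hand": 0}, {"dr": [0, 0, 0], "delta_pos": [-0.5, 0, 0], "hand": 0}, {"dr": [0, 0, 0], "delta_pos": [0, 0, -0.6], "hand": 0}, {"dr": [0, 0, 0], "delta_pos": [0, 0, -0.9], "hand": 0}, {"dr": [0, 0, 0], "delta_pos": [0, -0.3, -0.5], "hand": 0}, {"dr": [0, 0, 0], "delta_pos": [0, -0.8, 0], "hand": 0}, {"dr": [0, 0, 0], "delta_pos": [0, -0.9, 0], "hand": 0}, {"dr": [0, 0, 0], "delta_pos": [0, -0.7, 0], "hand": 0}, {"dr": [0, 0, 0], "delta_pos": [0, 0, 0], "hand": 0}, {"dr": [0, 0, 0], "delta_pos": [0, 0, 0], "hand": 0}]'

```text
time_s: 19.02
eef_pos: [483.0, 11.8, 138.2]
ee_rot: [-0.049, 0.66, 0.748, 0.048]
force: [0.1, -0.1, 0.7]
grip_width: -0.001
```

```bash
python3 - <<'E'
from h import *
st();tr()
im,d=capture('wrist'); save('w14',im); P=cloud('wrist',d); np.save('w14.npy',P)
im2,d2=capture('scene'); save('s14',cv2.resize(im2[120:320,220:460],(720,600)))
capture('wrist')
for l in ['bolt_handle','bolt']:
  for r in outline_of('wrist',l)[:2]: print(l,round(r['score'],2),np.round(r['bbox']))
E
```

```text
t 19.02 p [483.   11.8 138.2] psi 1.696 tilt z [-0.011  0.136 -0.991] F [ 0.1 -0.1  0.7] g -0.001 q [-0.29  0.33  1.74  0.14  1.12 -0.48]
track xyz -21.4 141.1 138.2
bolt_handle 0.82 [323. 131. 434. 156.]
bolt 0.76 [328. 130. 435. 154.]
```

View pics/w14.png

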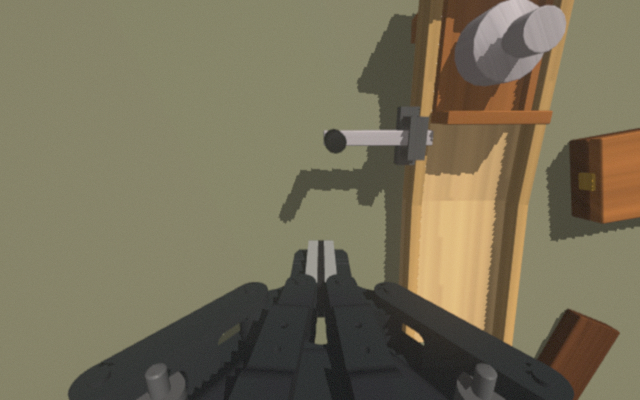

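View pics/s14.png

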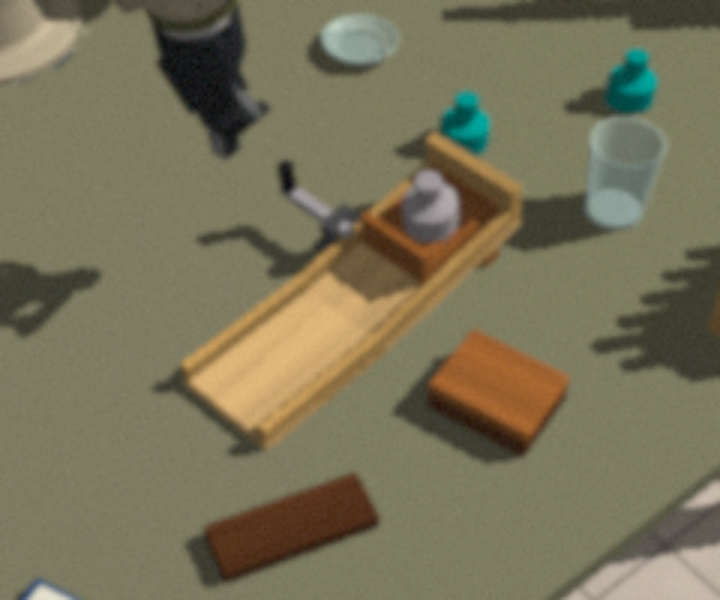

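```bash
python3 - <<'E'
from h import *
P=np.load('w14.npy'); B=np.array([ex,ey]).T
m=np.zeros(P.shape[:2],bool); m[125:158,320:350]=1
for lo,hi in[(82,95),(70,82),(60,70),(45,60)]:
    k=P[m&(P[...,2]>lo)&(P[...,2]<hi)]
    if len(k): q=(k[:,:2]-O)@B; print(lo,len(k),'min',q.min(0).round(1),'max',q.max(0).round(1),'mean',q.mean(0).round(1),k[:,2].max().round(1), 'world',k.mean(0).round(1))
for u in [345,360,380,395,405,420,428]:
    c=P[:,u]; print(u,[(v,*((c[v,:2]-O)@B).round(0).astype(int).tolist(),int(c[v,2])) for v in range(126,150,3)])
c=P[:,480]; print([(v,*((c[v,:2]-O)@B).round(0).astype(int).tolist(),int(c[v,2])) for v in range(90,140,4)])
E
```

```text
82 387 min [ 36.7 122.2] max [ 52.1 137.8] mean [ 44.3 130. ] 88.5 world [485.6  78.5  86. ]
70 24 min [ 41.  122.6] max [ 53.9 137.7] mean [ 51.  132.8] 81.9 world [482.   84.7  76. ]
60 14 min [ 47.3 127.4] max [ 55.3 137.5] mean [ 52.4 134. ] 69.8 world [480.6  86.   64. ]
45 98 min [ 43.3 116.6] max [ 56.1 137.3] mean [ 50.7 122.2] 59.5 world [492.6  85.7  52.8]
345 [(126, 64, 115, 0), (129, 61, 115, 0), (132, 54, 120, 53), (135, 51, 120, 53), (138, 47, 123, 86), (141, 45, 123, 85), (144, 43, 123, 85), (147, 41, 123, 81)]
360 [(126, 63, 101, 0), (129, 61, 100, 0), (132, 54, 108, 52), (135, 51, 108, 53), (138, 49, 108, 52), (141, 47, 108, 52), (144, 44, 108, 52), (147, 43, 100, -1)]
380 [(126, 64, 80, 0), (129, 61, 80, 0), (132, 54, 92, 54), (135, 51, 92, 53), (138, 49, 91, 51), (141, 46, 91, 52), (144, 44, 91, 53), (147, 43, 80, 0)]
395 [(126, 63, 66, 1), (129, 61, 65, 0), (132, 54, 79, 53), (135, 51, 79, 52), (138, 49, 79, 53), (141, 46, 79, 52), (144, 44, 79, 52), (147, 42, 72, 26)]
405 [(126, 59, 70, 48), (129, 57, 67, 37), (132, 54, 71, 52), (135, 51, 71, 52), (138, 49, 71, 52), (141, 46, 71, 51), (144, 44, 70, 52), (147, 42, 66, 36)]
420 [(126, 58, 62, 61), (129, 55, 61, 58), (132, 53, 62, 60), (135, 51, 61, 60), (138, 48, 60, 58), (141, 46, 60, 57), (144, 44, 60, 58), (147, 41, 60, 58)]
428 [(126, 59, 48, 40), (129, 57, 48, 39), (132, 54, 52, 53), (135, 51, 52, 53), (138, 49, 52, 52), (141, 46, 52, 52), (144, 44, 51, 51), (147, 42, 38, 18)]
[(90, 89, 4, 37), (94, 86, 4, 37), (98, 83, 3, 36), (102, 80, 3, 37), (106, 77, 2, 35), (110, 73, 2, 35), (114, 66, 18, 66), (118, 63, 18, 66), (122, 60, 18, 66), (126, 61, -6, 23), (130, 58, -7, 21), (134, 54, -9, 20), (138, 50, -8, 21)]
```

servo_tool --motion '[{"dr": [0, 0, 0], "delta_pos": [0.4, -0.3, 0.06], "hand": 0}, {"dr": [0, 0, 0], "delta_pos": [0.6, -0.28, 0.08], "hand": 0}, {"dr": [0, 0, 0], "delta_pos": [0.36, 0, 0.05], "hand": 0}, {"dr": [0, 0, 0], "delta_pos": [-0.05, 0, 0.4], "hand": 0}, {"dr": [0, 0, 0], "delta_pos": [-0.09, 0, 0.6], "hand": 0}, {"dr": [0, 0, 0], "delta_pos": [-0.04, 0, 0.3], "hand": 0}, {"dr": [0, 0, 0], "delta_pos": [0, 0, 0], "hand": 0}, {"dr": [0, 0, 0], "delta_pos": [0, 0, 0], "hand": 0}]'

```text
time_s: 20.27
eef_pos: [447.3, 79.6, 70.2]
ee_rot: [-0.049, 0.659, 0.749, 0.048]
force: [0.8, 0.3, -0.5]
grip_width: -0.002
```

```bash
python3 - <<'E'
from h import *
st();tr()
im,d=capture('wrist'); save('w15',im)
E
```

```text
t 20.27 p [447.3  79.6  70.2] psi 1.699 tilt z [-0.01   0.136 -0.991] F [ 0.8  0.3 -0.5] g -0.002 q [-0.16  0.37  1.9   0.17  0.91 -0.4 ]
track xyz 50.3 167.9 70.2
```

View pics/w15.png

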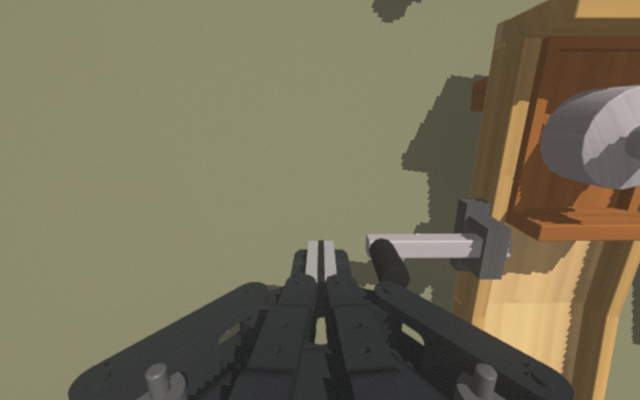

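servo_tool --motion '[{"dr": [0, 0, 0], "delta_pos": [-0.08, 0, 0.08], "hand": 0}, {"dr": [0, 0, 0], "delta_pos": [0, 0.15, 0], "hand": 0}, {"dr": [0, 0, 0], "delta_pos": [0, 0.15, 0], "hand": 0}, {"dr": [0, 0, 0], "delta_pos": [0, 0.15, 0], "hand": 0}, {"dr": [0, 0, 0], "delta_pos": [0, 0.15, 0], "hand": 0}, {"dr": [0, 0, 0], "delta_pos": [0, 0.15, 0], "hand": 0}]'

```text
time_s: 21.08
eef_pos: [487.6, 80.9, 66.7]
ee_rot: [-0.049, 0.659, 0.749, 0.048]
force: [-1.9, -0.4, 0.3]
grip_width: -0.001
```

```bash
python3 - <<'E'
from h import *
st();tr()
im,d=capture('wrist'); save('w16',im)
E
```

```text
t 21.07 p [487.6  80.9  66.7] psi 1.699 tilt z [-0.01   0.136 -0.991] F [-1.9 -0.4  0.3] g -0.001 q [-0.14  0.45  1.79  0.17  0.94 -0.37]
track xyz 46.5 127.7 66.7
```

View pics/w16.png

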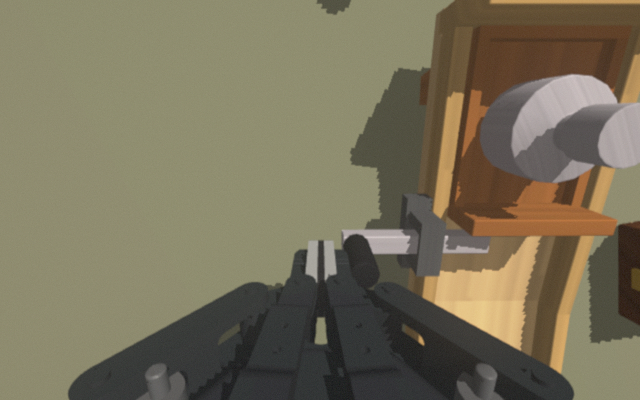

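servo_tool --motion '[{"dr": [0, 0, 0], "delta_pos": [0, 0.12, 0], "hand": 0}, {"dr": [0, 0, 0], "delta_pos": [0, 0.12, 0], "hand": 0}, {"dr": [0, 0, 0], "delta_pos": [0, 0.1, 0], "hand": 0}, {"dr": [0, 0, 0], "delta_pos": [0, 0.06, 0], "hand": 0}, {"dr": [0, 0, 0], "delta_pos": [0, 0.03, 0], "hand": 0}]'

```text
time_s: 21.75
eef_pos: [511.0, 83.9, 66.8]
ee_rot: [-0.049, 0.659, 0.749, 0.048]
force: [-1.6, -0.2, -0.9]
grip_width: 0.001
```

```bash
python3 - <<'E'
from h import *
st();tr()
im,d=capture('wrist'); save('w17',im)
E
```

```text
t 21.75 p [511.   83.9  66.8] psi 1.699 tilt z [-0.009  0.136 -0.991] F [-1.6 -0.2 -0.9] g 0.001 q [-0.13  0.49  1.72  0.16  0.96 -0.36]
track xyz 46.5 104.1 66.8
```

View pics/w17.png

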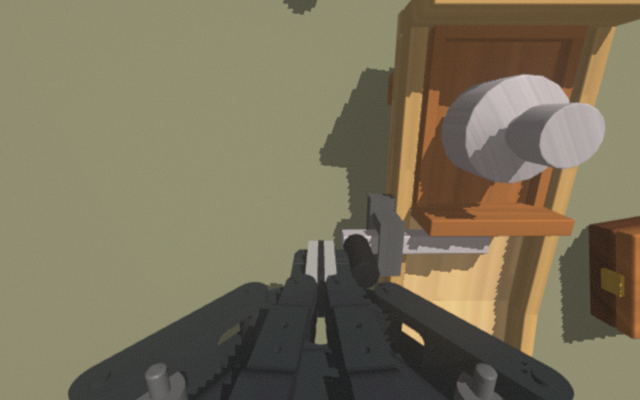

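servo_tool --motion '[{"dr": [0, 0, 0], "delta_pos": [0, 0.06, 0], "hand": 0}, {"dr": [0, 0, 0], "delta_pos": [0, 0.05, 0], "hand": 0}, {"dr": [0, 0, 0], "delta_pos": [0, 0.03, 0], "hand": 0}]'

```text
time_s: 22.18
eef_pos: [512.8, 84.2, 66.6]
ee_rot: [-0.054, 0.658, 0.75, 0.043]
force: [-11.6, -4.6, 10.3]
grip_width: 0.003
```

```bash
python3 -c "
from h import *
st();tr()"
```

```text
t 22.18 p [512.8  84.2  66.6] psi 1.701 tilt z [-0.024  0.135 -0.991] F [-11.6  -4.6  10.3] g 0.003 q [-0.13  0.5   1.7   0.16  0.99 -0.35]
track xyz 46.6 102.3 66.6
```

```bash
python3 - <<'E'
from h import *
im,d=capture('wrist'); save('w18',cv2.resize(im[180:300,280:480],(800,480),interpolation=cv2.INTER_CUBIC)); P=cloud('wrist',d); B=np.array([ex,ey]).T
for v in range(230,285,6):
    print(v,[(u,*((P[v,u,:2]-O)@B).round(0).astype(int).tolist(),int(P[v,u,2])) for u in range(318,420,6)])
E
```

```text
230 [(318, 44, 104, 0), (324, 45, 100, 0), (330, 45, 95, 0), (336, 45, 90, 0), (342, 44, 85, -1), (348, 56, 85, 43), (354, 56, 81, 42), (360, 56, 77, 43), (366, 56, 73, 43), (372, 57, 69, 43), (378, 61, 69, 60), (384, 61, 66, 60), (390, 61, 63, 61), (396, 61, 59, 61), (402, 56, 50, 42), (408, 56, 46, 41), (414, 56, 42, 42)]
236 [(318, 40, 104, 0), (324, 39, 100, 0), (330, 40, 95, 0), (336, 40, 90, 0), (342, 53, 89, 46), (348, 55, 85, 52), (354, 56, 82, 56), (360, 56, 79, 54), (366, 55, 75, 52), (372, 55, 71, 51), (378, 58, 69, 61), (384, 58, 66, 60), (390, 57, 62, 60), (396, 58, 59, 60), (402, 55, 53, 52), (408, 55, 49, 51), (414, 55, 46, 52)]
242 [(318, 58, 103, 74), (324, 58, 100, 73), (330, 58, 97, 74), (336, 35, 90, 0), (342, 50, 89, 49), (348, 54, 86, 59), (354, 55, 83, 63), (360, 55, 80, 64), (366, 54, 76, 60), (372, 51, 71, 51), (378, 54, 69, 59), (384, 54, 65, 60), (390, 54, 62, 60), (396, 54, 58, 59), (402, 52, 53, 53), (408, 52, 49, 53), (414, 51, 45, 51)]
248 [(318, 57, 103, 81), (324, 57, 100, 80), (330, 57, 97, 81), (336, 30, 90, 0), (342, 46, 89, 48), (348, 52, 87, 65),
[... 1504 characters left out ...]
 36, 16), (414, 16, 32, 15)]
278 [(318, 52, 103, 104), (324, 52, 100, 105), (330, 54, 98, 108), (336, 55, 96, 112), (342, 56, 93, 112), (348, 54, 91, 110), (354, 43, 85, 85), (360, 43, 82, 85), (366, 44, 80, 87), (372, 43, 76, 85), (378, 5, 55, 0), (384, 15, 56, 22), (390, 20, 54, 33), (396, 21, 50, 35), (402, 20, 46, 34), (408, 11, 36, 15), (414, 11, 31, 14)]
284 [(318, 49, 103, 105), (324, 49, 100, 105), (330, 53, 98, 112), (336, 53, 96, 113), (342, 54, 93, 114), (348, 54, 91, 114), (354, 54, 89, 113), (360, 40, 82, 85), (366, 39, 79, 83), (372, 40, 76, 86), (378, 54, 79, 114), (384, 54, 77, 114), (390, 55, 75, 116), (396, 54, 72, 114), (402, 6, 40, 14), (408, 6, 35, 14), (414, 6, 30, 13)]
```

View pics/w18.png

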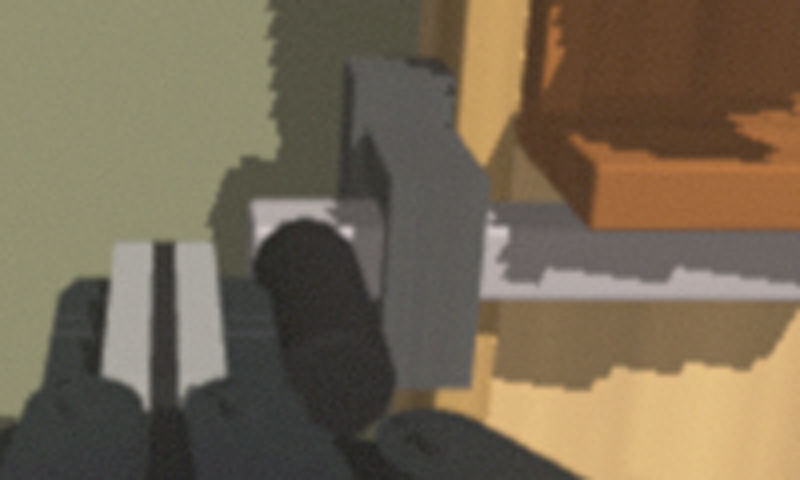

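servo_tool --motion '[{"dr": [0, 0, 0], "delta_pos": [0, 0.05, 0], "hand": 0}, {"dr": [0, 0, 0], "delta_pos": [0, 0.05, 0], "hand": 0}]'

```text
time_s: 22.48
eef_pos: [512.8, 84.2, 66.7]
ee_rot: [-0.059, 0.657, 0.75, 0.038]
force: [-17.8, -6.8, 13.6]
grip_width: 0.0
```

```bash
python3 -c "
from h import *
st();tr()"
```

```text
t 22.48 p [512.8  84.2  66.7] psi 1.702 tilt z [-0.039  0.134 -0.99 ] F [-17.8  -6.8  13.6] g 0.0 q [-0.13  0.51  1.69  0.15  1.   -0.35]
track xyz 46.6 102.3 66.7
```

servo_tool --motion '[{"dr": [0, 0, 0], "delta_pos": [0, -0.2, 0], "hand": 0}, {"dr": [0, 0, 0], "delta_pos": [0, -0.5, 0], "hand": 0}, {"dr": [0, 0, 0], "delta_pos": [-0.2, -0.3, -0.5], "hand": 0}, {"dr": [0, 0, 0], "delta_pos": [-0.6, 0, -0.7], "hand": 0}, {"dr": [0, 0, 0], "delta_pos": [-0.6, 0.3, -0.6], "hand": 0}, {"dr": [0, 0, 0], "delta_pos": [-0.4, 0.4, -0.2], "hand": 0}, {"dr": [0, 0, 0], "delta_pos": [0, 0, 0], "hand": 0}, {"dr": [0, 0, 0], "delta_pos": [0, 0, 0], "hand": 0}]'

```text
time_s: 23.48
eef_pos: [513.0, -22.1, 157.3]
ee_rot: [-0.056, 0.657, 0.75, 0.04]
force: [-0.8, 0.1, -1.0]
grip_width: 0.003
```

```bash
python3 - <<'E'
from h import *
st();tr()
B=np.array([ex,ey]).T
im,d=capture('wrist'); save('w19',im); P=cloud('wrist',d)
im2,d2=capture('top'); save('t19',cv2.resize(im2[100:240,170:390],(800,509),interpolation=cv2.INTER_CUBIC))
z=P[...,2]; T=((P[...,:2]-O)@B)
m=(z>80)&(z<92)&(T[...,0]>30)&(T[...,0]<60)&(T[...,1]>60)&(T[...,1]<140)
print('handle',m.sum(),T[m].min(0),T[m].max(0))
m=(z>95)&(z<110)&(T[...,0]>80)&(T[...,0]<150)&(abs(T[...,1])<40); print('knob',m.sum(),T[m].min(0),T[m].max(0),z[m].max())
m=(z>45)&(z<58)&(T[...,0]>42)&(T[...,0]<56)&(T[...,1]<50)&(T[...,1]>-60); print('bar',m.sum(),T[m].min(0),T[m].max(0))
m=(z>60)&(z<70)&(T[...,0]>50)&(T[...,0]<90)&(abs(T[...,1])<40); print('board',m.sum(),np.percentile(T[m],[2,98],axis=0))
for vcol in [-20,20]:
  m=(abs(T[...,1]-vcol)<3)&(T[...,0]>145)&(T[...,0]<180)&(z>40); q=np.c_[T[m][:,0],z[m]].round(0); print(vcol,np.unique(q,axis=0)[::3].tolist())
E
```

```text
t 23.48 p [513.  -22.1 157.3] psi 1.702 tilt z [-0.032  0.133 -0.991] F [-0.8  0.1 -1. ] g 0.003 q [-0.33  0.38  1.61  0.12  1.23 -0.51]
track xyz -58.9 115.7 157.3
handle 370 [36.69092841 72.96921519] [51.94802004 88.6462071 ]
knob 125 [97.26683154 -1.72193295] [102.44952628  13.00191405] 103.22394079303805
bar 884 [43.28378531 -1.48293008] [55.23045787 49.9896656 ]
board 1413 [[ 58.33916523 -34.30583569]
 [ 89.50250673  38.44396994]]
-20 []
20 []
```

View pics/w19.png

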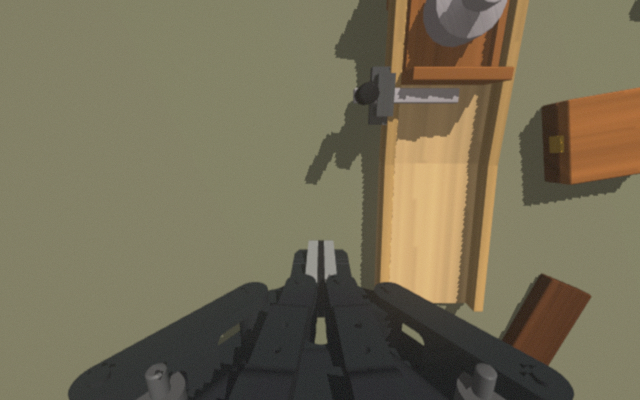

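View pics/t19.png

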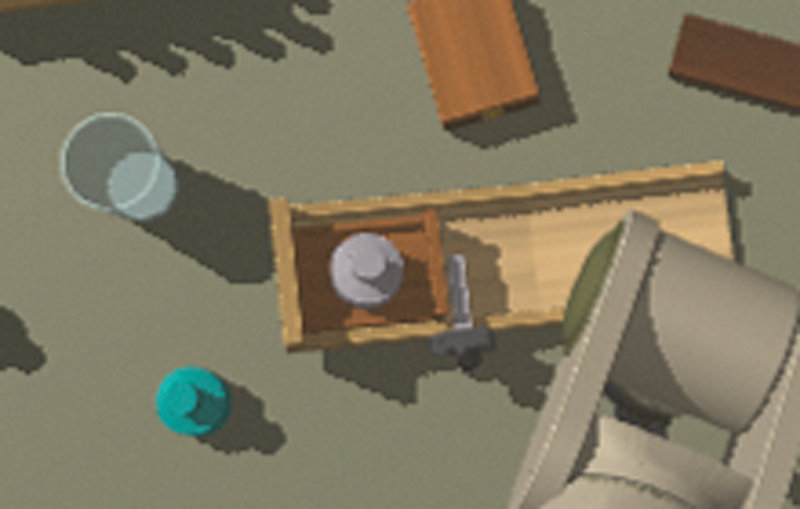

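servo_tool --motion '[{"dr": [-0.4, 0, 0], "delta_pos": [0.5, -0.1, 0.06], "hand": 0}, {"dr": [-0.45, 0, 0], "delta_pos": [0.8, -0.1, 0.1], "hand": 0}, {"dr": [0, 0, 0], "delta_pos": [0.6, 0, 0.08], "hand": 0}, {"dr": [0, 0, 0], "delta_pos": [0.1, 0, 0.2], "hand": 0}, {"dr": [0, 0, 0], "delta_pos": [-0.06, 0, 0.5], "hand": 0}, {"dr": [0, 0, 0], "delta_pos": [-0.06, 0, 0.5], "hand": 0}, {"dr": [0, 0, 0], "delta_pos": [-0.03, 0, 0.2], "hand": 0}, {"dr": [0, 0, 0], "delta_pos": [0, 0, 0], "hand": 0}, {"dr": [0, 0, 0], "delta_pos": [0, 0, 0], "hand": 0}]'

```text
time_s: 24.7
eef_pos: [497.0, 83.8, 85.3]
ee_rot: [-0.007, 0.659, 0.746, 0.096]
force: [0.4, -0.0, -0.2]
grip_width: -0.0
```

```bash
python3 -c "
from h import *
st();tr()"
```

```text
t 24.7 p [497.   83.8  85.3] psi 1.705 tilt z [ 0.117  0.152 -0.981] F [ 0.4 -0.  -0.2] g -0.0 q [-0.15  0.38  1.84  0.23  0.84 -0.43]
track xyz 48.2 118.0 85.3
```

servo_tool --motion '[{"dr": [0, 0, 0], "delta_pos": [-0.06, -0.04, 0.34], "hand": 0}, {"dr": [0, 0, 0], "delta_pos": [0, 0, 0], "hand": 0}, {"dr": [0, 0, 0], "delta_pos": [0, 0.12, 0.01], "hand": 0}, {"dr": [0, 0, 0], "delta_pos": [0, 0.12, 0.01], "hand": 0}, {"dr": [0, 0, 0], "delta_pos": [0, 0.06, 0.0], "hand": 0}]'

```text
time_s: 25.32
eef_pos: [515.0, 84.7, 72.5]
ee_rot: [-0.004, 0.658, 0.746, 0.098]
force: [-5.4, -2.0, -0.7]
grip_width: 0.0
```

```bash
python3 -c "
from h import *
st();tr()"
```

```text
t 25.32 p [515.   84.7  72.5] psi 1.705 tilt z [ 0.123  0.151 -0.981] F [-5.4 -2.  -0.7] g 0.0 q [-0.15  0.43  1.81  0.23  0.82 -0.42]
track xyz 46.8 100.1 72.5
```

servo_tool --motion '[{"dr": [0, 0, 0], "delta_pos": [0, 0.05, 0], "hand": 0}, {"dr": [0, 0, 0], "delta_pos": [0, 0.06, 0], "hand": 0}]'

```text
time_s: 25.58
eef_pos: [515.7, 85.2, 71.8]
ee_rot: [-0.009, 0.658, 0.747, 0.093]
force: [-20.4, -9.6, 11.7]
grip_width: 0.0
```

```bash
python3 -c "
from h import *
st();tr()"
```

```text
t 25.57 p [515.7  85.2  71.8] psi 1.707 tilt z [ 0.109  0.151 -0.983] F [-20.4  -9.6  11.7] g 0.0 q [-0.14  0.44  1.79  0.23  0.83 -0.42]
track xyz 47.2 99.3 71.8
```

servo_tool --motion '[{"dr": [0, 0, 0], "delta_pos": [0, -0.2, 0], "hand": 0}, {"dr": [0, 0, 0], "delta_pos": [0, -0.5, 0], "hand": 0}, {"dr": [0, 0, 0], "delta_pos": [-0.2, -0.3, -0.5], "hand": 0}, {"dr": [0.4, 0, 0], "delta_pos": [-0.6, 0, -0.7], "hand": 0}, {"dr": [0.3, 0, 0], "delta_pos": [-0.3, 0.3, -0.8], "hand": 0}, {"dr": [0, 0, 0], "delta_pos": [0, 0.4, -0.5], "hand": 0}, {"dr": [0, 0, 0], "delta_pos": [0, 0, 0], "hand": 0}, {"dr": [0, 0, 0], "delta_pos": [0, 0, 0], "hand": 0}]'

```text
time_s: 26.58
eef_pos: [497.9, 10.2, 184.6]
ee_rot: [-0.051, 0.656, 0.752, 0.046]
force: [-0.5, 0.6, -0.7]
grip_width: -0.002
```

```bash
python3 - <<'E'
from h import *
st();tr()
B=np.array([ex,ey]).T
im,d=capture('wrist'); save('w20',im); P=cloud('wrist',d)
im2,d2=capture('top'); save('t20',cv2.resize(im2[60:320,120:540],(800,495),interpolation=cv2.INTER_CUBIC))
z=P[...,2]; T=((P[...,:2]-O)@B)
m=(z>80)&(z<92)&(T[...,0]>30)&(T[...,0]<60)&(T[...,1]>60)&(T[...,1]<140)
print('handle',m.sum(),T[m].min(0),T[m].max(0))
m=(z>95)&(z<110)&(T[...,0]>80)&(T[...,0]<150)&(abs(T[...,1])<40); print('knob',m.sum(),T[m].min(0),T[m].max(0),z[m].max())
m=(z>40)&(z<58)&(T[...,0]>42)&(T[...,0]<56)&(T[...,1]<50)&(T[...,1]>-60); print('bar',m.sum(),T[m].min(0),T[m].max(0))
for vcol in [-20,20]:
  m=(abs(T[...,1]-vcol)<3)&(T[...,0]>150)&(T[...,0]<180)&(z>40); q=np.c_[T[m][:,0],z[m]].round(0); print(vcol,np.unique(q,axis=0)[::4].tolist())
E
```

```text
t 26.57 p [497.9  10.2 184.6] psi 1.707 tilt z [-0.017  0.136 -0.991] F [-0.5  0.6 -0.7] g -0.002 q [-0.28  0.31  1.64  0.13  1.25 -0.46]
track xyz -24.9 126.5 184.6
handle 268 [36.47327463 73.26390598] [52.04785741 88.80858873]
knob 1134 [97.71803339 -8.70852539] [123.26823678  17.67507595] 107.20915447434231
bar 682 [ 43.03537233 -51.73166378] [55.35660815 49.99846339]
-20 [[150.0, 46.0], [152.0, 48.0], [153.0, 48.0], [155.0, 46.0], [156.0, 47.0], [157.0, 48.0], [159.0, 47.0], [160.0, 48.0], [161.0, 48.0], [162.0, 50.0], [164.0, 47.0], [164.0, 58.0], [165.0, 51.0], [165.0, 55.0], [166.0, 49.0], [167.0, 56.0], [168.0, 57.0], [169.0, 58.0]]
20 [[150.0, 46.0], [151.0, 47.0], [153.0, 46.0], [154.0, 48.0], [155.0, 48.0], [157.0, 46.0], [158.0, 47.0], [159.0, 48.0], [160.0, 49.0], [162.0, 47.0], [163.0, 48.0], [164.0, 50.0], [165.0, 48.0], [165.0, 52.0], [165.0, 56.0], [166.0, 50.0], [167.0, 57.0], [168.0, 59.0], [170.0, 56.0]]
```

View pics/w20.png

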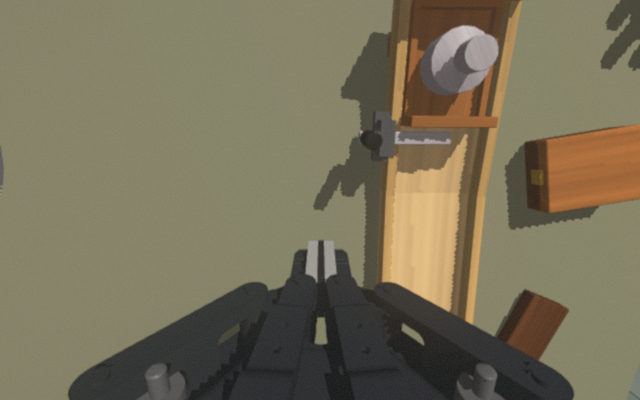

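View pics/t20.png

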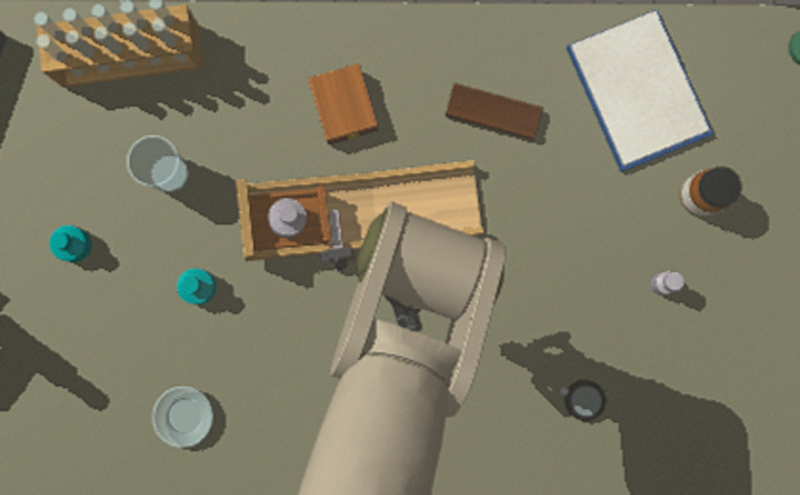

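```bash
python3 -c "
from h import *
st(); print(ticket.finish_job())"
```

```text
t 26.68 p [497.9  10.3 184.6] psi 1.707 tilt z [-0.017  0.136 -0.991] F [-0.   0.3 -0.4] g -0.002 q [-0.28  0.31  1.64  0.13  1.25 -0.46]
the job is handed in; nothing more can be done
None
```

The inclined plane is set up and the job was handed in at 26.7 s of the 67 s. I stood the larger weight in the sled's tray while it was in the level bay and pushed the loaded sled up the ramp to the stop. Then I slid the bolt across behind it.

What the last checks showed:
- **Sled:** it met the stop at about 15 N. The final wrist image showed the upper front edge of its rim at track x about 170 mm, where the stop face stands at that height, and square to it.
- **Weight:** it stands upright in the tray, with the knob clear of the rim. The gripper is clear of everything.
- **Other things:** the small weight and the rest look unmoved in the final top view. I judged this by eye.
- **Bolt (not fully confirmed):** the camera shows the handle moved about 49 mm. The handle-to-guide gap looked about 2–3 mm larger than the description gives for fully across. I pushed it a second time with a different contact, and it did not move under about 20 N against 1.5 N of friction. I therefore took it to be at its end stop, having started a few millimetres in. If it actually started at 0, it has only about 1 mm to spare over the 48 mm needed.
- **Cameras:** the top camera and the wrist camera differed by about 4–6 mm along world y. I used the wrist camera for all the close work.

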